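Load the gravity lane and shut its gate lever

ROBOT

A 7-joint arm with a two-finger parallel gripper is mounted at the origin on a cart in front of the work surface, level with it; the furniture and walls round the work are solid. World frame = base frame: x ahead of the robot, y to its left, z up, the work surface at z = 0. Lengths are in m, angles in rad, forces in N, time in s.
With the tool pointing down it reaches from about 0.4 to 0.85 m from the base axis. Payload 6.9 kg.
Tool frame: the origin (TCP) lies on the front face of the gripper's body, between the roots of the fingers; the fingertips stand 73 mm ahead of it and the grasp point (between the pads) lies 54 mm ahead of it; z points along the fingers, y is the direction in which the jaws open and shut (so a half turn about z gives the same grasp; the last joint's range is limited). The gripper opens to 85 mm and grips with 20 to 120 N. Pads are 22 mm wide; open, the fingers measure 114 mm over their backs; the gripper's body (76 mm by 85 mm) begins 54 mm behind the grasp point. The pads swing forward as they close: fully open they stand 13 mm farther back than shut.
Start: joints at [1.25, 0.507, -0.238, 1.5, 0.126, 1.149, -0.155], TCP at [0.259, -0.569, 0.304] pointing down, gripper open.
Joint ranges: [-3.08, 3.08], [-0.24, 2.05], [-1.43, 1.35], [0, 2.5], [-1.52, 4.66], [0.17, 1.96], [-2.89, 2.89]. Speed limits (rad/s): [2.39, 2.39, 3.14, 3.14, 3.14, 3.14, 3.14].

INTERFACE

Orientations are given as a unit quaternion [x, y, z, w].
In Python, from workcell import env, camera gives the robot as it stands. The module is installed in compiled form; this text tells all that it offers.
- The arm moves only by the tool play_rows, never from a script. Its argument "plan" is one flat list of numbers, 7 for each row, row after row: the closure, from 0 (fully open) to 1 (shut), then the shift along the tool's x, y, z in cm, then the turn, a rotation vector about the tool's x, y, z in rad. In form: [claw, x, y, z, wx, wy, wz, claw, x, y, z, wx, wy, wz, ...]. A call has 1 to 20 rows; each row is the pose to reach, as a shift and turn from the pose commanded when the call began, along the tool's axes at that moment; what a row does not reach only later rows make up. A row lasts 1/12 s, in which the tool goes at most 41.7 mm and 7.16 degrees, less where a joint would pass 70% of its speed; a pose out of reach is approached as far as the arm can. A call with a gripper value outside its range is refused whole. The fingers move at their own pace and stop on an object; "force" is the grip in N (left out, the last holds). Time passes only in rows, so rows that repeat a pose let the fingers close. It gives the time, the measured TCP pose, the force and the opening at its end, in the units of the state.
- env.sense(): the state, without advancing time (a new reading comes with each control period).
- camera(name): name is "scene" or "top" or "wrist"; returns a dict with "image" (420x560x3 uint8, red, green, blue), "depth" (420x560 float32, m along the optical axis (not along the pixel's ray), 0 where there is no reading), "camera_matrix" (3x3 intrinsics, pixels), "D" ([k1, k2, p1, p2, k3] as OpenCV has them; the pictures are not rectified), "R" (3x3) and "t" (3): a world point X has camera coordinates R X + t; the wrist camera has in their place "tool_from_camera" (4x4, takes a point from camera to tool coordinates, whose origin is the TCP and whose axes are the flange's). Camera axes: x right, y down, z forward; pixel columns grow to the right and rows downward; lengths in m; the calibration is good to about 2 mm. A picture is of the moment at which its call begins: read the wrist's pose just before it.
- env.close_job(): hands the job in, once; it reports no verdict.
The state is a dict: "clock": time; "joint_pos": joint angles; "qvel": joint speeds; "joint_efforts": joint torques, N m; "eef_pos": TCP position; "ee_rot": TCP orientation; "contact_force": force on the tool from outside, world axes, zero at the start; "torque": the same for the moment, N m; "finger_gap": opening from 0.0 (shut) to 1.0 (fully open).
Only numpy, scipy, OpenCV 4.12 (cv2) and the standard library are available. Lean on these libraries where they do the work, as an engineer would, in place of code of your own. Each camera call takes 0.05 s, during which the arm holds its last target.

TASK

Put the blue carton lengthwise into the upper half of the sloped gravity lane: lower it gently onto the white bed, let go and let it slide down by itself to the stop. Then swing the red lever with the black grip through its quarter turn until it meets its end stop across the lane behind the carton. Leave the black carton and the wooden box where they are.

Things in the scene. Friction and masses are not known exactly. Their poses are not given: they have to be found in the camera images.
- carton_blue: blue closed cardboard carton, 61 x 99 x 53 mm (x, y, z), about 0.12 kg, lying on a mat 3 mm above the desk. Origin: centre of its underside; its y axis runs along its long side, z up. Grip it across the 61 mm side, by its upper half.
- carton_black: black flat carton, 67 x 106 x 27 mm, origin at the centre of its underside, y along its long side, z up. Not to be used; it may stand where the blue one stood in another start.
- wooden_box: small brown wooden box, 71 x 113 x 50 mm, at the back right of the desk, origin at the centre of its underside. Not to be used.
- lane: fixed sloped lane: grey channel with a slick white bed, 310 mm long, 74 mm clear width, rising at 15 degrees from the stop (37 mm high), on a dark frame. Origin: on the bed's surface, on the centre line, at the face of the stop (low end, 30 mm above the desk). x axis points up the lane along the bed, y across it toward the lever's pivot, z square to the bed.
- lane_entry (a point): point on the bed's surface, centre line, 225 mm up the lane from the stop: a good place for the carton's underside centre when set down, long side along the lane, base parallel to the bed. Axes as the lane's. Side walls, 4 mm thick, stand 18 mm above the bed and flare out in the lane's top 50 mm. A carton let go here slides down by itself (bed friction about 0.12).
- lever_pivot (a point): point on the lever's turning axis, at the height of the middle of its black grip (fixed to the lane: 120 mm up the lane from the stop, 78 mm to the +y side of the centre line, 71 mm above the plane of the bed). The turning axis is parallel to the lane's z axis; the axes of this point are those of the lane.
- lever_grip (a point): middle of the lever's upright black grip, a round post 18 mm thick and 42 mm tall on a red bar, 78 mm from the pivot; the post is parallel to the lane's z axis. The red bar is 13 mm wide and 12 mm high, 100 mm long from the pivot; its top lies 31 mm below this point. A thin steel neck joins grip and bar in the 10 mm above the bar's top.
- gate_lever (a joint): turn of the red lever, rad: 0 = open, the bar points up the lane beside it (lane +x from the pivot); 1.571 = closed at its end stop, the bar lies across the lane (lane -y from the pivot), just behind a carton that rests against the stop. It turns clockwise seen from above as it closes and stays where it is left (friction about 0.12 N m, some 1.5 N at the grip).

How it is judged:
On the way, in this order (a step that is already met when the one before it is completed fails the run):
1. the blue carton, still held, is set down in the upper half of the lane, lengthwise (x of carton_blue in the frame of lane between 0.15 and 0.3 m and y of carton_blue in the frame of lane between -0.02 and 0.02 m and z of carton_blue in the frame of lane below 0.025 m and angle between the y axis of carton_blue and the x axis of lane, either way round below 0.4 rad and contact force between the fingers and carton_blue above 0.3 N), for 0.05 s.
2. the carton, let go, has slid down to the stop, with the lever still open (x of carton_blue in the frame of lane below 0.06 m and z of carton_blue in the frame of lane below 0.006 m and y of carton_blue in the frame of lane between -0.015 and 0.015 m and contact force between the fingers and carton_blue below 0.1 N and value of joint gate_lever below 0.8 rad), for 0.2 s.
3. the lever is turned to its end stop across the lane (value of joint gate_lever above 1.47 rad), for 0.1 s.
At the end, for the whole second after the job is handed in: the blue carton rests upright and lengthwise on the bed of the lane against the stop (its centre 44 to 60 mm up from the face of the stop, within 15 mm of the centre line, base within 6 mm of the bed, turned less than 0.2 rad), and the lever stands at 1.47 rad or more, closed behind it (x of carton_blue in the frame of lane between 0.044 and 0.06 m and y of carton_blue in the frame of lane between -0.015 and 0.015 m and z of carton_blue in the frame of lane between -0.004 and 0.006 m and angle between the y axis of carton_blue and the x axis of lane, either way round below 0.2 rad and angle between carton_blue's own z axis and vertical below 0.5 rad and linear speed of carton_blue below 0.02 m/s and value of joint gate_lever above 1.47 rad); the robot touches nothing.
It fails at once if the carton is held or pushed by the fingers on its way down the lower part of the lane, instead of sliding by itself (x of carton_blue in the frame of lane between 0.065 and 0.12 m and y of carton_blue in the frame of lane between -0.03 and 0.03 m and z of carton_blue in the frame of lane below 0.025 m and contact force between the fingers and carton_blue above 0.5 N).
It fails at once if the black carton is moved by more than 3 cm (distance of carton_black from where it was at the start of the episode above 0.03 m).
It fails at once if the wooden box is moved by more than 3 cm (distance of wooden_box from where it was at the start of the episode above 0.03 m).
It also fails if it takes over 48 s, if anything falls off the work surface, if the arm or the gripper's body presses on something with over 40 N, if the wrist force passes 120 N, or if a joint passes its speed limit or range.

## Working session

There is one attempt and no reset: what is moved stays moved. The work goes in short steps, Python scripts to look and compute and a tool call to move; the robot and the scene stay as the last step left them, time stands still between calls to the robot, and variables do not carry over. Pictures are saved under pics/ and viewed, and the job is handed in when it is done.

Besides the shell and the picture viewer there is one more tool, called as name(argument=value, ...) on one line, values as JSON. play_rows: Moves the arm, as the interface text tells. Its arguments: {"type":"object","properties":{"plan":{"type":"array"},"force":{"type":"number"}},"required":["plan"]}

```bash
mkdir -p pics; python3 - <<'E'
from workcell import env,camera
import cv2,numpy as np,pickle
s=env.sense();print(s)
for n in ["scene","top","wrist"]:
    c=camera(n);pickle.dump(c,open(f"pics/{n}0.pkl","wb"))
    cv2.imwrite(f"pics/{n}0.png",c["image"][:,:,::-1])
    print(n,c["camera_matrix"].tolist(),c["D"],[c.get(k) for k in("R","t","tool_from_camera")])
E
```

```text
{'clock': 0.0, 'joint_pos': array([ 1.24951342,  0.50834404, -0.23752501,  1.50114051,  0.12574215,
        1.14890453, -0.15478461]), 'qvel': array([-9.55881410e-04,  2.33865669e-03, -2.22066068e-03,  1.17514400e-04,
       -5.81286159e-05, -1.31465285e-04,  3.52337577e-04]), 'joint_efforts': array([ 5.62264995e-04, -6.20605516e+01, -2.18692794e+00, -2.49656546e+01,
        1.25824896e-02,  1.20041016e-02,  1.96768912e-05]), 'eef_pos': array([ 0.25848059, -0.56863243,  0.30302308]), 'ee_rot': array([ 9.77312505e-01,  2.11800509e-01, -2.26036442e-04, -8.72164038e-04]), 'contact_force': array([-0.19516724,  0.43496997,  0.2365208 ]), 'torque': array([-0.02630232, -0.04271997, -0.02534787]), 'finger_gap': 0.9989167470984202}
scene [[486.4248246947081, 0.0, 277.17931757413027], [0.0, 486.4248246947081, 199.35086706989625], [0.0, 0.0, 1.0]] [-0.06166091  0.          0.          0.          0.        ] [array([[-0.60934482, -0.79273908,  0.01623699],
       [-0.37236302,  0.26802033, -0.88854425],
       [ 0.70003191, -0.54747589, -0.45850352]]), array([0.45724884, 0.28824626, 0.96728963]
[... 203 characters left out ...]
0.99954686, -0.01133954],
       [-0.99755885,  0.02855087, -0.06372746],
       [ 0.06402234,  0.00953493, -0.99790291]]), array([0.1532566 , 0.59643785, 1.13381997]), None]
wrist [[315.5398389024522, 0.0, 282.5064408922539], [0.0, 315.5398389024522, 208.0908121081084], [0.0, 0.0, 1.0]] [0.00764109 0.         0.         0.         0.        ] [None, None, array([[ 3.02287126e-05, -9.61976600e-01, -2.73131874e-01,
         6.79912354e-02],
       [ 9.99999791e-01, -1.47468316e-04,  6.30061124e-04,
         5.78660528e-05],
       [-6.46382355e-04, -2.73131836e-01,  9.61976394e-01,
        -6.89920507e-02],
       [ 0.00000000e+00,  0.00000000e+00,  0.00000000e+00,
         1.00000000e+00]])]
```

View pics/scene0.png

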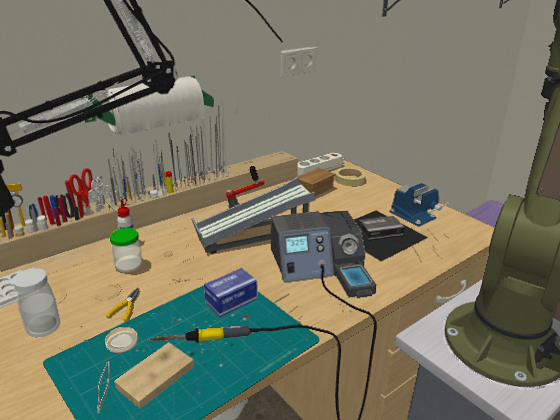

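View pics/top0.png

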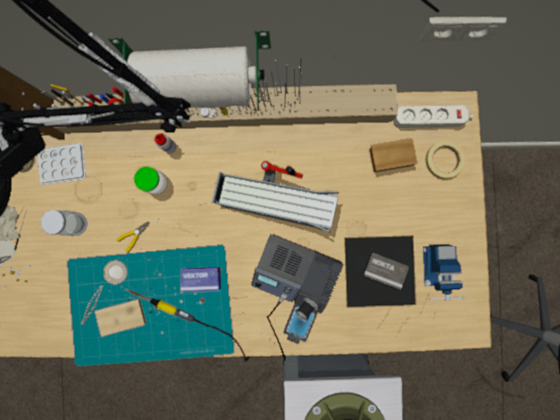

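View pics/wrist0.png

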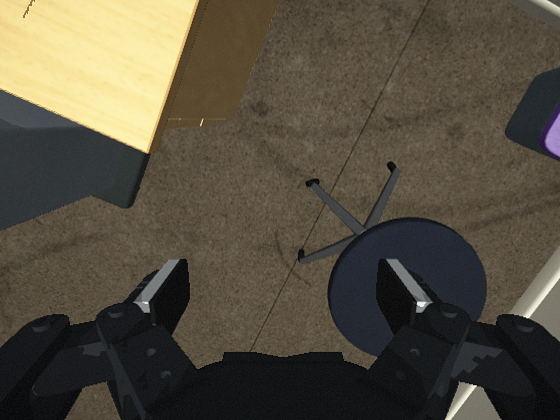

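The top view shows the blue carton at about (200,278) and the lane from (218,195), its low end on the left, to (337,210). The lever pivot is near (268,168) with its grip at (292,170). The black carton is near (387,270) and the wooden box near (393,155).

```bash
cat > h.py <<'E'
import cv2,numpy as np,pickle
from scipy.spatial.transform import Rotation as Ro
def load(n): return pickle.load(open(f"pics/{n}.pkl","rb"))
def pose(c,tcp=None,q=None):
    if c.get("R") is not None: return c["R"],c["t"]
    T=np.eye(4);T[:3,:3]=Ro.from_quat(q).as_matrix();T[:3,3]=tcp
    W=np.linalg.inv(T@c["tool_from_camera"]);return W[:3,:3],W[:3,3]
def rays(c,uv,RT):
    R,t=RT
    n=cv2.undistortPoints(np.float64(uv).reshape(-1,1,2),c["camera_matrix"],c["D"]).reshape(-1,2)
    return -R.T@t, np.c_[n,np.ones(len(n))]
def onplane(c,uv,z,RT):
    o,d=rays(c,uv,RT);d=d@RT[0]
    return o+d*((z-o[2])/d[:,2])[:,None]
def depthpts(c,uv,RT):
    o,d=rays(c,uv,RT);uv=np.int32(np.round(uv)).reshape(-1,2)
    z=c["depth"][uv[:,1],uv[:,0]]
    return ((d*z[:,None])@RT[0]+o),z
def maskuv(m): 
    v,u=np.nonzero(m);return np.c_[u,v]
E
python3 - <<'E'
from h import *
for n in("top0","scene0"):
    c=load(n);RT=pose(c);h=cv2.cvtColor(c["image"],cv2.COLOR_RGB2HSV)
    H,S,V=[h[...,i].astype(int) for i in range(3)]
    m=((H>108)&(H<130)&(S>90)&(V>50)).astype(np.uint8)
    nl,lab,st,ce=cv2.connectedComponentsWithStats(m)
    for i in range(1,nl):
        if st[i,4]>150: print(n,st[i],ce[i])
    i=[i for i in range(1,nl) if st[i,4]>150]
c=load("top0");RT=pose(c)
h=cv2.cvtColor(c["image"],cv2.COLOR_RGB2HSV)
H,S,V=[h[...,i].astype(int) for i in range(3)]
m=((H>108)&(H<135)&(S>60)).astype(np.uint8);m[:, :175]=0;m[:,225:]=0;m[:260]=0;m[295:]=0
m=cv2.morphologyEx(m,cv2.MORPH_CLOSE,np.ones((7,7)))
P,z=depthpts(c,maskuv(m),RT);print("blue z pct",np.percentile(P[:,2],[5,25,50,75,95]))
top=P[P[:,2]>0.05];print(len(top),top.mean(0))
(a,b)=cv2.minAreaRect(np.float32(top[:,:2]*1000))[:2],0
print(cv2.minAreaRect(np.float32(top[:,:2]*1000)))
# whole depth: points above desk for overview
vv,uu=np.mgrid[0:420,0:560];P,z=depthpts(c,np.c_[uu.ravel(),vv.ravel()],RT)
Z=np.where(z>0,P[:,2],0).reshape(420,560);X=P.reshape(420,560,3)
for u,v in [(225,195),(245,197),(280,203),(320,208),(335,210),(268,168),(292,170),(295,265),(330,265),(305,315),(387,270),(393,155),(150,180),(62,223),(200,85),(440,265),(250,345)]:
    print((u,v),X[v,u].round(3))
big=cv2.resize(c["image"][150:320,160:360],None,fx=4,fy=3.5,interpolation=cv2.INTER_CUBIC);cv2.imwrite("pics/top0z.png",big[:,:,::-1])
Zc=np.uint8(np.clip(Z*800,0,255));cv2.imwrite("pics/topz.png",Zc)
E
```

```text
top0 [200 268  20  23 174] [212.26436782 280.14942529]
scene0 [204 268  52  46 941] [231.09670563 292.88522848]
blue z pct [0.04514599 0.05319155 0.05492521 0.05650442 0.05853463]
838 [0.43360341 0.37002108 0.05779748]
((456.2144775390625, 268.16455078125), (75.7104721069336, 309.3673095703125), 12.505327224731445)
(225, 195) [0.655 0.302 0.035]
(245, 197) [0.646 0.247 0.051]
(280, 203) [0.625 0.154 0.073]
(320, 208) [0.607 0.054 0.102]
(335, 210) [0.608 0.006 0.001]
(268, 168) [0.712 0.181 0.105]
(292, 170) [0.694 0.121 0.168]
(295, 265) [0.468 0.121 0.107]
(330, 265) [0.465 0.034 0.103]
(305, 315) [0.344 0.099 0.109]
(387, 270) [ 0.443 -0.124  0.03 ]
(393, 155) [ 0.747 -0.148  0.05 ]
(150, 180) [0.693 0.487 0.091]
(62, 223) [0.587 0.701 0.13 ]
(200, 85) [0.828 0.293 0.381]
(440, 265) [ 0.456 -0.244  0.096]
(250, 345) [0.248 0.248 0.001]
```

View pics/top0z.png

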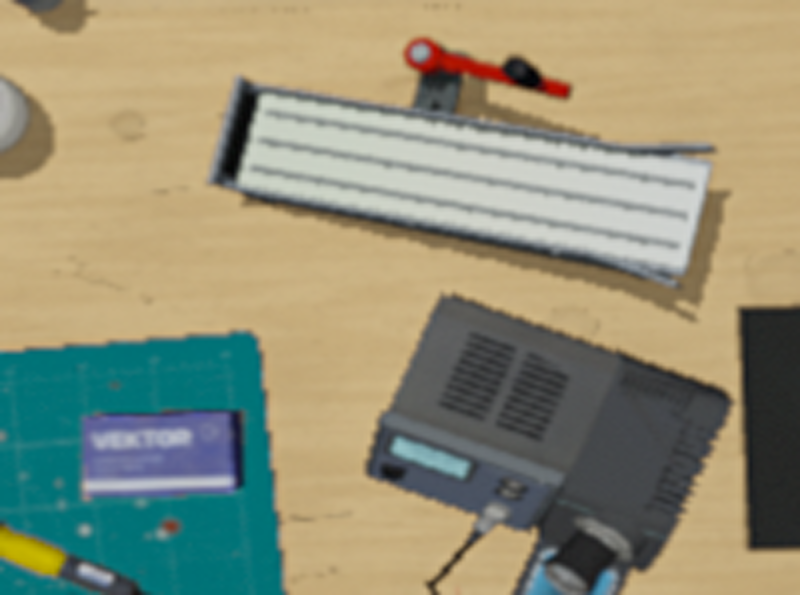

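View pics/topz.png

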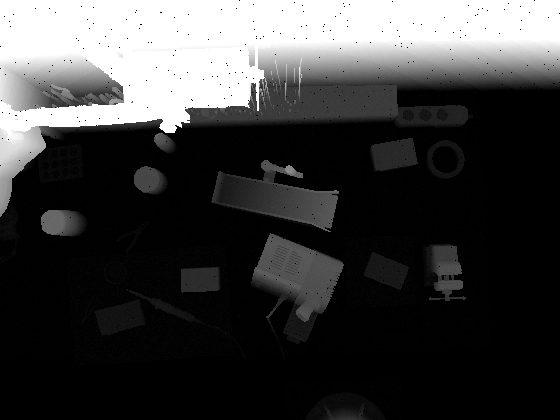

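The zoomed view shows the carton's top face, the white bed with the stop on its left, and the pivot at the end of the red bar. Next I'll fit the carton's top and the bed plane.

```bash
python3 - <<'E'
from h import *
c=load("top0");RT=pose(c);im=c["image"]
vv,uu=np.mgrid[0:420,0:560];P,z=depthpts(c,np.c_[uu.ravel(),vv.ravel()],RT)
X=P.reshape(420,560,3);Z=np.where(z.reshape(420,560)>0,X[...,2],0)
def box(m,zp):
    uv=maskuv(m);q=onplane(c,uv,zp,RT);r=cv2.minAreaRect(np.float32(q[:,:2]*1000));return r,q.mean(0)
m=np.zeros((420,560),bool);m[258:300,170:230]=1
print("blue",box(m&(Z>0.045)&(Z<0.07),0.056), np.median(Z[m&(Z>.045)]))
m=np.zeros((420,560),bool);m[245:295,355:415]=1
print("black",box(m&(Z>0.018)&(Z<0.04),0.03))
m=np.zeros((420,560),bool);m[130:175,365:422]=1
print("wood",box(m&(Z>0.035)&(Z<0.07),0.05))
# bed
h=cv2.cvtColor(im,cv2.COLOR_RGB2HSV)
w=(h[...,1]<45)&(h[...,2]>150);b=np.zeros((420,560),bool);b[172:232,212:342]=1;w&=b
w=cv2.morphologyEx(w.astype(np.uint8),cv2.MORPH_CLOSE,np.ones((5,5)))
nl,lab,st,ce=cv2.connectedComponentsWithStats(w);k=1+st[1:,4].argmax();w=(lab==k)
we=cv2.erode(w.astype(np.uint8),np.ones((7,7)))>0
Q=X[we&(Z>0)];ctr=Q.mean(0);n=np.linalg.svd(Q-ctr,full_matrices=False)[2][2];n*=np.sign(n[2])
print("bed n",n,"slope deg",np.degrees(np.arccos(n[2])),"down dir az",np.degrees(np.arctan2(-n[1],-n[0])),"ctr",ctr, "resid",np.std((Q-ctr)@n))
# cast white mask onto fitted plane
uv=maskuv(w);o,d=rays(c,uv,RT);d=d@RT[0];p=o+d*(((ctr-o)@n)/(d@n))[:,None]
# plane coords
ex=np.array([-n[0],-n[1],0]);ex=-(np.array([n[0],n[1],0])-n*(n[0]**2+n[1]**2));ex/=np.linalg.norm(ex);ey=np.cross(n,ex)
q=np.c_[(p-ctr)@ex,(p-ctr)@ey]*1000
# center line by slices
for lo in range(-160,160,20):
    s=q[(q[:,0]>=lo)&(q[:,0]<lo+20)]
    if len(s)>10:print(lo,len(s),s[:,1].min().round(1),s[:,1].max().round(1),((s[:,1].min()+s[:,1].max())/2).round(1))
print(q.min(0),q.max(0),cv2.minAreaRect(np.float32(q)))
np.savez("bed.npz",ctr=ctr,n=n,ex=ex,ey=ey)
# red & grip
red=((h[...,0]<8)|(h[...,0]>172))&(h[...,1]>150)&(h[...,2]>80);b[:]=0;b[150:185,255:310]=1;red&=b
R_=X[red&(Z>0.05)];print("red",len(R_),np.percentile(R_,[2,50,98],axis=0))
bl=b&(h[...,2]<70)&(Z>0.1);G=X[bl];print("grip",len(G),np.percentile(G,[2,50,98],axis=0),maskuv(bl).mean(0))
E
```

```text
blue (((433.2296447753906, 370.47247314453125), (60.63872146606445, 98.90613555908203), 1.6506019830703735), array([0.43320201, 0.37042429, 0.056     ])) 0.05505298256306934
black (((440.88934326171875, -120.84609985351562), (106.9042739868164, 67.13703155517578), 66.02653503417969), array([ 0.44114323, -0.12069401,  0.03      ]))
wood (((749.4270629882812, -151.0789794921875), (72.40336608886719, 114.29064178466797), 8.853293418884277), array([ 0.7495313 , -0.15102382,  0.05      ]))
bed n [0.07129245 0.24967051 0.96570287] slope deg 15.049278710454345 down dir az -105.93648846108094 ctr [0.63175867 0.15654115 0.07308564] resid 0.0019753914463812067
-160 197 -41.8 38.3 -1.7
-140 203 -41.3 39.1 -1.1
-120 213 -40.8 39.5 -0.6
-100 209 -40.4 39.8 -0.3
-80 207 -39.3 41.1 0.9
-60 203 -39.4 34.7 -2.3
-40 208 -38.9 35.0 -2.0
-20 214 -37.9 42.5 2.3
0 212 -38.1 35.1 -1.5
20 217 -37.6 36.2 -0.7
40 219 -37.2 37.0 -0.1
60 237 -36.7 43.8 3.6
80 254 -36.4 46.7 5.2
100 261 -40.2 48.9 4.4
120 262 -39.0 44.9 3.0
140 88 -36.8 55.8 9.5
[-167.48222139  -41.78189654] [146.69185359  55.79701473] ((-8.963088989257812, -0.139312744140625), (312.67041015625, 94.34352111816406), 3.322181224822998)
red 149 [[0.68606196 0.09954037 0.0940691 ]
 [0.70821466 0.15870614 0.10815051]
 [0.72721768 0.19163743 0.16268445]]
grip 51 [[0.68837718 0.11662895 0.14074689]
 [0.69402262 0.126121   0.16820829]
 [0.70182549 0.13550674 0.17490326]] [290.07843137 170.56862745]
```

Carton measured 60.6 x 98.9 mm with its top at about 55 mm, as specified. The bed slopes at 15.05°. Next I'll take the wrist camera over the lane to refine its pose.

play_rows(plan=[0,1.5,-1.2,-0.3,0,0,-0.02,0,5,-3.8,-1,0,0,-0.07,0,8,-6.2,-1.6,0,0,-0.12,0,11,-8.6,-2.2,0,0,-0.17,0,14,-11,-2.8,0,0,-0.22,0,17,-13.4,-3.4,0,0,-0.27,0,20,-15.8,-4,0,0,-0.32,0,23,-18.2,-4.6,0,0,-0.37,0,26,-20.6,-5.2,0,0,-0.42,0,29,-23,-5.8,0,0,-0.47,0,32,-25.4,-6.4,0,0,-0.52,0,35,-27.8,-7,0,0,-0.57,0,38,-30.2,-7.6,0,0,-0.62,0,41,-32.6,-8.2,0,0,-0.67,0,44,-35,-8.8,0,0,-0.72,0,47,-37.4,-9.4,0,0,-0.76,0,50,-39.8,-10,0,0,-0.8,0,53,-42,-10.6,0,0,-0.83,0,56,-44,-11.2,0,0,-0.86,0,57.5,-45,-11.5,0,0,-0.88])

```text
clock: 1.82
eef_pos: [0.5968, 0.0834, 0.4191]
ee_rot: [0.792, 0.61, 0.001, -0.001]
contact_force: [-0.7, -0.7, 0.3]
finger_gap: 0.999
```

```bash
python3 - <<'E'
from workcell import env,camera
import cv2,numpy as np,pickle
import time
s=env.sense();c=camera("wrist");c["s"]=s;pickle.dump(c,open("pics/w1.pkl","wb"));cv2.imwrite("pics/w1.png",c["image"][:,:,::-1])
print(s["clock"],s["joint_pos"],s["eef_pos"],s["ee_rot"],np.abs(s["qvel"]).max())
E
```

```text
1.8167 [ 0.21261211  0.45295155 -0.65585879  1.34711301  0.27052231  1.43029348
 -0.68936143] [0.59675891 0.08338268 0.41905396] [ 0.79226523  0.61017541  0.00090269 -0.00097983] 0.41473243423047673
```

View pics/w1.png

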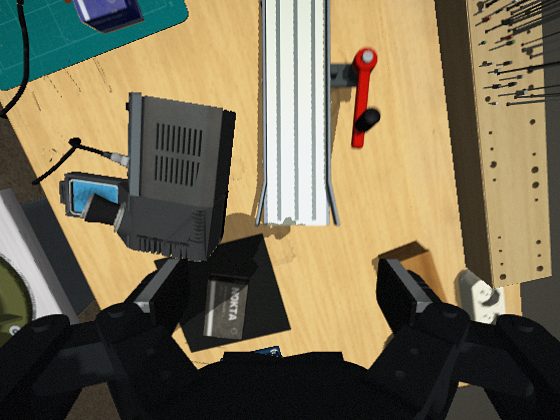

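The wrist view cuts off the lane's low end: the lane runs from (295,0) to (298,225), with the pivot at (367,57) and the grip at (369,120). The arm was also still settling, so I'll shift 13 cm along the lane and look again at rest.

play_rows(plan=[0,3,0,0,0,0,0,0,6.5,0,0,0,0,0,0,10,0,0,0,0,0,0,12,0,0,0,0,0,0,13,0,0,0,0,0,0,13,0,0,0,0,0,0,13,0,0,0,0,0,0,13,0,0,0,0,0])

```text
clock: 2.53
eef_pos: [0.63, 0.202, 0.4189]
ee_rot: [0.795, 0.607, -0.0, 0.001]
contact_force: [0.0, -0.6, -0.2]
finger_gap: 1.002
```

```bash
python3 - <<'E'
from workcell import env,camera
import cv2,numpy as np,pickle
s=env.sense();c=camera("wrist");c["s"]=s;pickle.dump(c,open("pics/w2.pkl","wb"));cv2.imwrite("pics/w2.png",c["image"][:,:,::-1])
print(s["clock"],s["joint_pos"],s["eef_pos"],s["ee_rot"],np.abs(s["qvel"]).max())
E
```

```text
2.5333 [-0.02061766  0.55840001 -0.64034669  1.16911601  0.32407736  1.51202814
 -0.87062048] [0.63004874 0.20198055 0.41891535] [ 7.94777840e-01  6.06899969e-01 -4.00415551e-04  6.73108030e-04] 0.012554385346804373
```

View pics/w2.png

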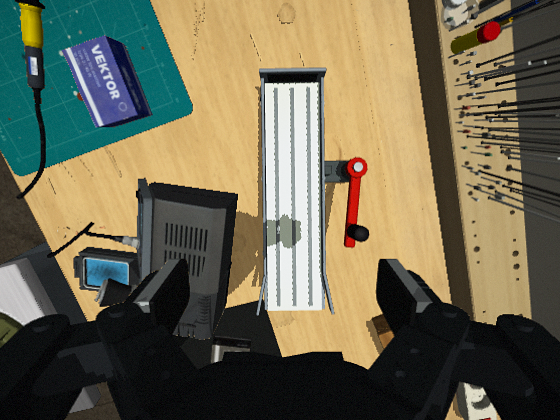

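This view shows the whole lane: the stop at v≈75, the bed from (265,82) to (322,310), the pivot at (358,168) and the grip top at (358,233).

```bash
python3 - <<'E'
from h import *
c=load("w2");s=c["s"];RT=pose(c,s["eef_pos"],s["ee_rot"]);h=cv2.cvtColor(c["image"],cv2.COLOR_RGB2HSV)
w=(h[...,1]<40)&(h[...,2]>150);b=np.zeros(w.shape,bool);b[70:318,255:335]=1;w&=b
w=cv2.morphologyEx(w.astype(np.uint8),cv2.MORPH_CLOSE,np.ones((7,7)))
we=cv2.erode(w,np.ones((9,9)))>0
Q,z=depthpts(c,maskuv(we),RT);Q=Q[z>0]
for _ in range(3):
    ctr=Q.mean(0);n=np.linalg.svd(Q-ctr,full_matrices=False)[2][2];n*=np.sign(n[2]);r=(Q-ctr)@n;Q=Q[abs(r)<0.004]
print("n",n,np.degrees(np.arccos(n[2])),ctr,r.std())
L=[];Rr=[]
for v in range(100,245):
    u=np.nonzero(w[v])[0]
    if len(u)>30: L.append((u.min()-.5,v));Rr.append((u.max()+.5,v))
def pl(uv,off=0):
    o,d=rays(c,uv,RT);d=d@RT[0];return o+d*((((ctr+n*off)-o)@n)/(d@n))[:,None]
l=pl(L);r=pl(Rr)
def line(p):
    vx,vy,x,y=cv2.fitLine(np.float32(p[:,:2]),cv2.DIST_HUBER,0,.001,.001).ravel();return np.degrees(np.arctan2(vy,vx)),(x,y)
print("L",line(l),"R",line(r))
mid=(l+r)/2;wd=np.linalg.norm(l-r,axis=1);print("width mm",np.percentile(wd,[5,50,95])*1e3,"mid",line(mid))
a=line(mid)[0]; a=a if a<0 else a-180
print("az",a)
# lane frame
ex=np.array([np.cos(np.radians(a)),np.sin(np.radians(a)),0]);
nn=np.array([-np.sin(np.radians(15))*ex[0],-np.sin(np.radians(15))*ex[1],np.cos(np.radians(15))])
ex=np.array([ex[0]*np.cos(np.radians(15)),ex[1]*np.cos(np.radians(15)),np.sin(np.radians(15))]);ey=np.cross(nn,ex)
cl=mid.mean(0)
def lane(p,o): d=p-o;return np.c_[d@ex,d@ey,d@nn]*1000
# top end of bed / low end of white
for u in (275,285,293,301,312):
    vs=np.nonzero(w[:,u])[0];p=pl([(u,vs.min()-.5),(u,vs.max()+.5)]);print(u,vs.min(),vs.max(),lane(p,cl).round(1).tolist())
# where bed height =30 
print("x where z=.03:",(0.03-cl[2])/ex[2]*1000,"cl",cl)
np.savez("l0.npz",cl=cl,ex=ex,ey=ey,nn=nn)
o=cl+ex*(0.03-cl[2])/ex[2]
red=((h[...,0]<8)|(h[...,0]>172))&(h[...,1]>150)&(h[...,2]>60);b[:]=0;b[150:255,340:375]=1;red&=b
uv=maskuv(red);P,z=depthpts(c,uv,RT);q=lane(P[z>0],o);print("red",np.percentile(q,[1,50,99],axis=0).round(1))
bl=b&(h[...,2]<60);P,z=depthpts(c,maskuv(bl),RT);k=z>0;q=lane(P[k],o);q=q[q[:,2]>60];print("grip",len(q),np.percentile(q,[2,50,98],axis=0).round(1));t=q[q[:,2]>86];print("gtop",len(t),t.mean(0),np.ptp(t,axis=0))
# pivot disc: gray top
st=c["image"][55:95,255:335];cv2.imwrite("pics/stop.png",cv2.resize(st,None,fx=9,fy=9,interpolation=cv2.INTER_NEAREST)[:,:,::-1])
cc=np.array([[u,v] for u in (275,293,310) for v in range(62,95,2)]);P,z=depthpts(c,cc,RT)
for a_,p,zz in zip(cc,lane(P,o),z):print(a_,p.round(1),end=';')
E
```

```text
n [0.0658102  0.25102915 0.96573981] 15.041123466965791 [0.63646054 0.16672247 0.06854122] 0.0008798285938010792
L (np.float32(76.06805), (np.float32(0.6016139), np.float32(0.20078944))) R (np.float32(75.78379), (np.float32(0.68459165), np.float32(0.19160332)))
width mm [79.30802947 83.1182659  84.37908398] mid (np.float32(76.07602), (np.float32(0.64479953), np.float32(0.20263726)))
az -103.92398
275 70 310 [[-139.3, -21.9, -0.0], [189.0, -29.5, 0.2]]
285 70 310 [[-139.0, -8.4, -0.1], [189.3, -15.8, 0.2]]
293 70 310 [[-138.7, 2.5, -0.1], [189.6, -4.8, 0.1]]
301 70 309 [[-138.4, 13.3, -0.1], [188.4, 6.2, 0.1]]
312 82 309 [[-122.0, 27.9, -0.2], [188.7, 21.3, 0.1]]
x where z=.03: -118.05021688998566 cl [0.64310306 0.19571024 0.06055364]
red [[106.6  62.1  33.1]
 [150.7  71.7  40. ]
 [214.7  88.1  43.3]]
grip 266 [[186.8  60.   62.5]
 [193.9  65.8  90.8]
 [201.6  75.   92.9]]
gtop 197 [194.46743965  67.66051015  91.06533978] [15.94563103 16.60453476  7.13949835]
[275  62] [-40.3 -22.1 -20.4];[275  64] [-38.1 -22.2 -21.9];[275  66] [-35.8 -22.2 -23.1];[275  68] [ -8.  -21.1  36. ];[275  7
[... 613 characters left out ...]
 78] [-3.5  1.7 14.5];[293  80] [-3.6  1.9  7.5];[293  82] [-3.6  2.1  0.6];[293  84] [-1.6  2.1 -1.2];[293  86] [ 1.5  2.  -0.1];[293  88] [4.4 1.9 0.4];[293  90] [7.  1.9 0.2];[293  92] [ 9.5  1.8 -0.3];[293  94] [12.6  1.7  0.9];[310  62] [-39.6  27.7 -21.7];[310  64] [-36.9  27.6 -21.9];[310  66] [-35.2  27.8 -24.5];[310  68] [-6.7 22.2 36.4];[310  70] [-4.3 22.2 36.3];[310  72] [-3.3 22.5 32.7];[310  74] [-3.2 23.  26.7];[310  76] [-3.3 23.5 20.1];[310  78] [-3.1 24.  14. ];[310  80] [-3.1 24.5  7.4];[310  82] [-3.  25.1  0.6];[310  84] [-0.4 25.   0.4];[310  86] [ 1.8 25.1 -0.9];[310  88] [ 4.9 24.9  0.3];[310  90] [ 7.9 24.8  1.2];[310  92] [ 9.9 24.9 -1. ];[310  94] [12.5 24.9 -1.2];
```

View pics/stop.png

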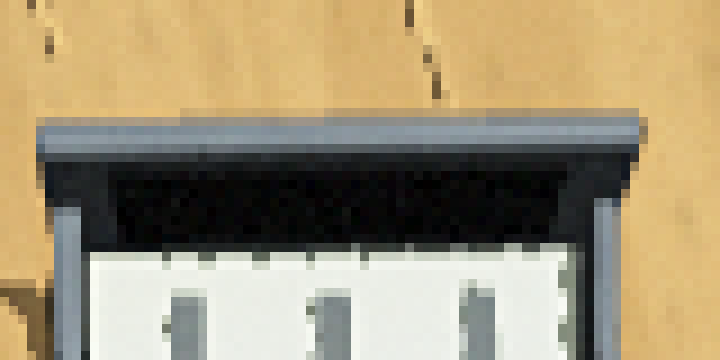

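The white mask took in the wall tops, giving a width of 83 mm where it should be 74. I'll tighten it and fit the pivot and bar.

```bash
python3 - <<'E'
from h import *
c=load("w2");s=c["s"];RT=pose(c,s["eef_pos"],s["ee_rot"]);im=c["image"];h=cv2.cvtColor(im,cv2.COLOR_RGB2HSV)
for v in (120,160,200,270): print(v,[(u,h[v,u].tolist()) for u in list(range(259,270))+list(range(314,332))])
D=np.load("l0.npz");cl,ex,ey,nn=[D[k] for k in("cl","ex","ey","nn")]
vv,uu=np.mgrid[60:320,240:380];P,z=depthpts(c,np.c_[uu.ravel(),vv.ravel()],RT)
q=np.c_[(P-cl)@ex,(P-cl)@ey,(P-cl)@nn]*1000
# wall tops from depth: z 12..24
for lo in range(-110,60,20):
    k=(q[:,0]>lo)&(q[:,0]<lo+20)&(q[:,2]>13)&(q[:,2]<24)&(abs(q[:,1])<55)
    a=q[k&(q[:,1]<0),1];b=q[k&(q[:,1]>0),1]
    f=(q[:,0]>lo)&(q[:,0]<lo+20)&(abs(q[:,2])<3)&(abs(q[:,1])<55)
    print(lo,len(a),np.percentile(a,[5,50,95]).round(1) if len(a) else '',len(b),np.percentile(b,[5,50,95]).round(1) if len(b) else '',"floor",np.percentile(q[f,1],[1,99]).round(1))
E
```

```text
120 [(259, [19, 131, 117]), (260, [18, 133, 123]), (261, [21, 72, 85]), (262, [101, 33, 153]), (263, [106, 30, 159]), (264, [120, 32, 40]), (265, [60, 10, 211]), (266, [48, 5, 245]), (267, [48, 5, 240]), (268, [45, 4, 238]), (269, [53, 4, 239]), (314, [60, 3, 239]), (315, [70, 3, 240]), (316, [75, 2, 242]), (317, [56, 10, 211]), (318, [49, 28, 146]), (319, [49, 30, 119]), (320, [105, 19, 27]), (321, [103, 35, 101]), (322, [101, 32, 158]), (323, [102, 43, 154]), (324, [18, 134, 160]), (325, [19, 124, 226]), (326, [19, 120, 221]), (327, [20, 125, 221]), (328, [19, 122, 217]), (329, [20, 120, 218]), (330, [20, 122, 222]), (331, [19, 122, 217])]
160 [(259, [18, 134, 116]), (260, [17, 129, 117]), (261, [18, 144, 119]), (262, [101, 48, 111]), (263, [104, 32, 158]), (264, [99, 31, 156]), (265, [80, 19, 80]), (266, [90, 2, 251]), (267, [80, 3, 241]), (268, [90, 2, 239]), (269, [90, 3, 239]), (314, [90, 3, 239]), (315, [90, 3, 240]), (316, [100, 3, 242]), (317, [98, 4, 248]), (318, [42, 32, 137]), (319, [47, 34, 149]), (320, [114, 40, 32]), (321, [90, 58, 22]), (322, [97, 31, 139]), (323, [10
[... 1394 characters left out ...]
219]), (328, [19, 120, 216]), (329, [20, 123, 212]), (330, [19, 121, 215]), (331, [19, 117, 216])]
-110 48 [-40.7 -39.2 -37.8] 51 [36.8 38.8 40.4] floor [-36.4  36.8]
-90 56 [-41.2 -39.6 -37.3] 47 [37.1 38.5 39.9] floor [-36.8  36.5]
-70 51 [-40.9 -38.9 -37.5] 45 [36.7 38.1 39.5] floor [-37.3  36.1]
-50 45 [-40.8 -39.4 -37.9] 46 [36.3 37.7 39.1] floor [-37.7  35.7]
-30 45 [-41.3 -39.8 -38.4] 59 [36.  37.4 40.1] floor [-36.9  50.3]
-10 47 [-41.8 -40.3 -38.8] 120 [35.9 40.4 48.9] floor [-37.4  54.2]
10 57 [-42.2 -39.7 -38.2] 53 [35.7 37.7 39.2] floor [-37.8  49.4]
30 45 [-41.4 -40.  -38.5] 45 [35.8 37.3 38.7] floor [-38.3  35.4]
50 45 [-41.9 -40.4 -39. ] 45 [35.5 36.8 38.3] floor [-38.6  34.9]
```

```bash
cat >> h.py <<'E'
def laneframe():
    a=np.radians(-104.5);t=np.radians(15)
    ex=np.array([np.cos(a)*np.cos(t),np.sin(a)*np.cos(t),np.sin(t)]);ey=np.array([-np.sin(a),np.cos(a),0]);nn=np.cross(ex,ey)
    D=np.load("l0.npz");o=D["cl"]+D["ex"]*-.1216+D["ey"]*0.0
    return o,np.c_[ex,ey,nn]
E
python3 - <<'E'
from h import *
o,A=laneframe();print(o,A)
c=load("w2");s=c["s"];RTw=pose(c,s["eef_pos"],s["ee_rot"]);ct=load("top0");RTt=pose(ct)
def proj(c,RT,p):
    return cv2.projectPoints(np.float64([p]),cv2.Rodrigues(RT[0])[0],RT[1],c["camera_matrix"],c["D"])[0].ravel().round(1)
for nm,l in dict(piv_bar_top=(120,78,40),gripmid=(198,78,71),griptop=(198,78,92),bartip=(220,78,40),stopL=(0,-37,0),stopR=(0,37,0),topL=(310,-37,0),entry=(225,0,0)).items():
    p=o+A@np.array(l)/1e3;print(nm,p.round(4),"w",proj(c,RTw,p),"t",proj(ct,RTt,p))
# walls check
vv,uu=np.mgrid[60:320,240:380];P,z=depthpts(c,np.c_[uu.ravel(),vv.ravel()],RTw)
q=((P-o)@A)*1000
for lo in range(10,250,40):
    k=(q[:,0]>lo)&(q[:,0]<lo+40)&(q[:,2]>13)&(q[:,2]<24)&(abs(q[:,1])<45)
    a=np.median(q[k&(q[:,1]<0),1]);b=np.median(q[k&(q[:,1]>0),1]);f=(q[:,0]>lo)&(q[:,0]<lo+40)&(abs(q[:,1])<30)
    print(lo,a.round(1),b.round(1),((a+b)/2).round(1),"bed z",np.median(q[f,2]).round(2))
h=cv2.cvtColor(c["image"],cv2.COLOR_RGB2HSV)
red=((h[...,0]<8)|(h[...,0]>172))&(h[...,1]>150)&(h[...,2]>60);b=np.zeros(red.shape,bool);b[150:255,340:375]=1;red&=b
uv=maskuv(red).astype(float);cast=lambda uv,zz:(lambda od:((od[0]+(od[1]@RTw[0])*((zz/1e3-(od[0]-o)@A[:,2])/((od[1]@RTw[0])@A[:,2]))[:,None])-o)@A*1e3)(rays(c,uv,RTw))
Q=cast(uv,40)
for lo in range(105,225,10):
    t=Q[(Q[:,0]>=lo)&(Q[:,0]<lo+10)]
    if len(t):print(lo,len(t),t[:,1].min().round(1),t[:,1].max().round(1))
bl=b&(h[...,2]<60);bl[:215]=0;uvb=maskuv(bl);P,z=depthpts(c,uvb,RTw);qq=(P-o)@A*1e3;k=(z>0)&(qq[:,2]>88);print("gtop",k.sum(),cast(uvb[k].astype(float),92).mean(0),np.ptp(cast(uvb[k].astype(float),92),axis=0))
E
```

```text
[0.67136714 0.30971546 0.02908125] [[-0.24184851  0.96814764  0.06480311]
 [-0.93515881 -0.25038     0.25057505]
 [ 0.25881905  0.          0.96592583]]
piv_bar_top [0.7205 0.188  0.0988] w [356.6 166.8] t [265.4 165.1]
gripmid [0.7036 0.1228 0.1489] w [363.5 232.2] t [291.3 167.5]
griptop [0.705  0.1281 0.1692] w [368.5 234. ] t [289.  165.6]
bartip [0.6963 0.0945 0.1247] w [357.4 247.6] t [302.9 171.8]
stopL [0.6355 0.319  0.0291] w [264.2  82.6] t [219.1 202.5]
stopR [0.7072 0.3005 0.0291] w [318.8  81.8] t [225.5 175.9]
topL [0.5606 0.0291 0.1093] w [267.3 309.9] t [330.8 226.3]
entry [0.617  0.0993 0.0873] w [293.5 247.8] t [301.6 205.2]
10 -39.1 38.9 -0.1 bed z -0.09
50 -38.5 38.5 -0.0 bed z -0.05
90 -39.0 39.4 0.2 bed z 0.09
130 -38.4 38.9 0.2 bed z 0.18
170 -38.8 38.5 -0.2 bed z 0.22
210 -39.1 39.1 -0.0 bed z 0.16
105 66 67.4 88.4
115 86 66.1 89.6
125 108 67.3 88.3
135 87 69.6 82.0
145 82 68.3 80.7
155 80 68.2 79.4
165 83 65.7 79.3
175 83 64.3 78.0
185 54 63.0 76.7
195 9 62.9 65.3
205 64 62.8 74.0
215 29 62.7 73.9
gtop 189 [197.51385763  69.34560445  92.        ] [1.61459283e+01 1.61561975e+01 1.13686838e-13]
```

The lane frame checks out: walls are symmetric at ±39 mm, bed residual is at most 0.2 mm, and the pivot projects where it is seen. The lever stands slightly closed, at about 0.11 rad. Now I'll cross-check the carton in the wrist view and work out the approach.

```bash
cat >> h.py <<'E'
def yawR(azx):
    a=np.radians(azx);x=np.array([np.cos(a),np.sin(a),0]);z=np.array([0,0,-1.]);return np.c_[x,np.cross(z,x),z]
def delta(s,p,R):
    R0=Ro.from_quat(s["ee_rot"]).as_matrix();d=R0.T@(np.array(p)-s["eef_pos"])*100
    print("cm",d.round(2),"rot",Ro.from_matrix(R0.T@R).as_rotvec().round(3))
E
python3 - <<'E'
from h import *
from workcell import env
c=load("w2");s=c["s"];RT=pose(c,s["eef_pos"],s["ee_rot"])
vv,uu=np.mgrid[25:140,50:165];uv=np.c_[uu.ravel(),vv.ravel()];P,z=depthpts(c,uv,RT)
k=(z>0)&(P[:,2]>0.05)&(P[:,2]<0.065);q=onplane(c,uv[k].astype(float),0.056,RT)
print(k.sum(),np.median(P[k,2]),cv2.minAreaRect(np.float32(q[:,:2]*1e3)))
delta(env.sense(),[.4332,.3705,.2],yawR(91.65))
E
```

```text
3930 0.053935195505428746 ((434.844970703125, 370.02978515625), (62.003196716308594, 97.93618774414062), 1.9068543910980225)
cm [ 11.1  -23.46  21.88] rot [ 0.001  0.001 -0.296]
```

play_rows(plan=[0,0.6,-1.2,1.1,0,0,-0.02,0,2,-4.2,3.9,0,0,-0.06,0,3.3,-7,6.5,0,0,-0.1,0,4.6,-9.8,9.1,0,0,-0.14,0,5.9,-12.6,11.7,0,0,-0.18,0,7.2,-15.4,14.3,0,0,-0.22,0,8.5,-18.2,16.9,0,0,-0.25,0,9.8,-20.8,19.4,0,0,-0.28,0,10.7,-22.5,21,0,0,-0.295,0,11.1,-23.4,21.9,0,0,-0.295,0,11.1,-23.4,21.9,0,0,-0.295,0,11.1,-23.4,21.9,0,0,-0.295])

```text
clock: 3.58
eef_pos: [0.4335, 0.3714, 0.2002]
ee_rot: [0.696, 0.718, -0.0, 0.0]
contact_force: [0.5, -0.9, 0.5]
finger_gap: 1.002
```

```bash
python3 - <<'E'
from h import *
from workcell import env,camera
s=env.sense();c=camera("wrist");c["s"]=s;pickle.dump(c,open("pics/w3.pkl","wb"));cv2.imwrite("pics/w3.png",c["image"][:,:,::-1])
print(s["clock"],s["joint_pos"],s["eef_pos"])
delta(s,[.434,.3703,.095],yawR(91.75))
E
```

```text
3.5833 [-0.32446093  0.59400524 -0.67808284  1.7833509   0.45574063  0.92677756
 -1.16921984] [0.43352116 0.37137139 0.20021096]
cm [-0.1   0.04 10.52] rot [ 0.001  0.001 -0.   ]
```

View pics/w3.png

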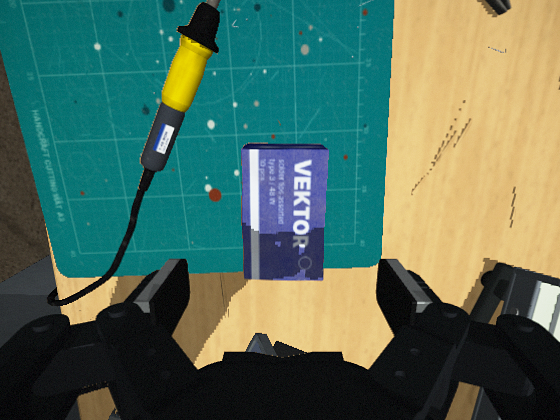

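The carton (u 244–328) is centred between the fingers (u 188–378) and square to them. Descending, closing, then lifting after a check.

play_rows(plan=[0,-0.1,0,2,0,0,0,0,-0.1,0,5,0,0,0,0,-0.1,0,8,0,0,0,0,-0.1,0,9.8,0,0,0,0,-0.1,0,10.5,0,0,0,0,-0.1,0,10.5,0,0,0,0,-0.1,0,10.5,0,0,0,1,-0.1,0,10.5,0,0,0,1,-0.1,0,10.5,0,0,0,1,-0.1,0,10.5,0,0,0,1,-0.1,0,10.5,0,0,0,1,-0.1,0,10.5,0,0,0,1,-0.1,0,10.5,0,0,0,1,-0.1,0,10.5,0,0,0], force=30)

```text
clock: 4.8
eef_pos: [0.4337, 0.3719, 0.0966]
ee_rot: [0.696, 0.718, 0.001, 0.0]
contact_force: [0.5, -1.0, 6.7]
finger_gap: 0.715
```

```bash
python3 - <<'E'
from h import *
from workcell import env,camera
s=env.sense();c=camera("scene");cv2.imwrite("pics/s4.png",cv2.resize(c["image"][200:380,100:340],None,fx=3.3,fy=3.3)[:,:,::-1])
print(s["clock"],s["joint_pos"],s["eef_pos"],s["finger_gap"],s["contact_force"])
E
```

```text
4.8 [-0.3918356   0.72134655 -0.57899367  1.87818876  0.58563568  0.71453067
 -1.28111721] [0.43368046 0.37189629 0.0965541 ] 0.7149532595525577 [ 0.48215682 -1.04710437  6.68545987]
```

View pics/s4.png

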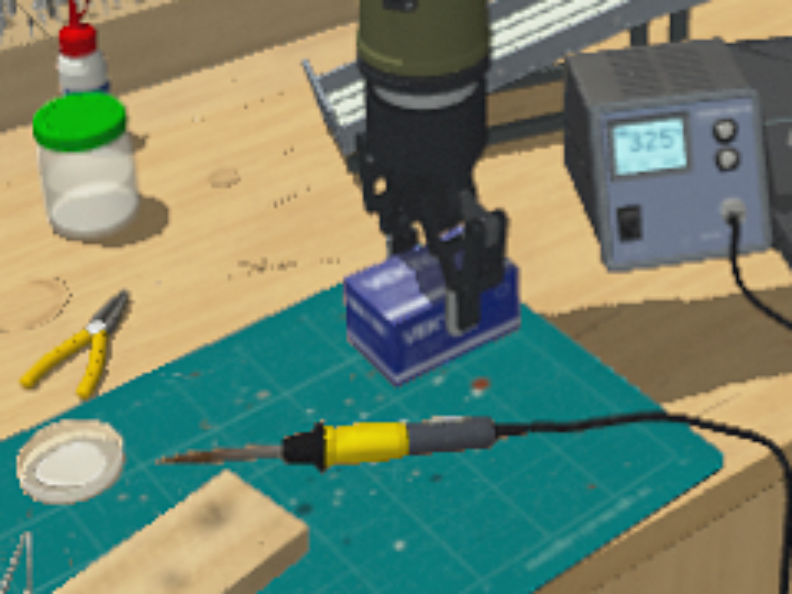

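Gripped: the gap of 0.715 corresponds to 60.8 mm, which matches the carton. Now I'll lift, and compute the hover pose above the lane entry.

play_rows(plan=[1,0,0,-0.8,0,0,0,1,0,0,-3,0,0,0,1,0,0,-6.5,0,0,0,1,0,0,-10,0,0,0,1,0,0,-13.5,0,0,0,1,0,0,-17,0,0,0,1,0,0,-19.5,0,0,0,1,0,0,-20.5,0,0,0,1,0,0,-20.5,0,0,0,1,0,0,-20.5,0,0,0])

```text
clock: 5.68
eef_pos: [0.4327, 0.371, 0.2995]
ee_rot: [0.696, 0.718, -0.0, 0.0]
contact_force: [0.9, 0.2, -2.8]
finger_gap: 0.706
```

```bash
python3 - <<'E'
from h import *
from workcell import env,camera
s=env.sense();c=camera("scene");cv2.imwrite("pics/s5.png",cv2.resize(c["image"][60:340,120:400],None,fx=2.1,fy=2.1)[:,:,::-1])
print(s["clock"],s["joint_pos"],s["eef_pos"],s["finger_gap"],s["contact_force"])
o,A=laneframe();Rt=np.c_[-A[:,0],A[:,1],-A[:,2]]
for zz in(170,150):
    p=o+A@np.array([.235,0,zz/1e3]);print(p);delta(s,p,Rt)
E
```

```text
5.6833 [-0.27976706  0.49429657 -0.73976105  1.65190635  0.36070456  1.13713153
 -1.08306084] [0.4327166  0.37097088 0.29948834] 0.7064461894167442 [ 0.86239347  0.20137417 -2.79633466]
[0.62554927 0.13255089 0.25411111]
cm [-24.42  18.54   4.55] rot [ 0.037 -0.259  0.282]
[0.62425321 0.12753939 0.2347926 ]
cm [-24.92  18.39   6.49] rot [ 0.037 -0.259  0.282]
```

View pics/s5.png

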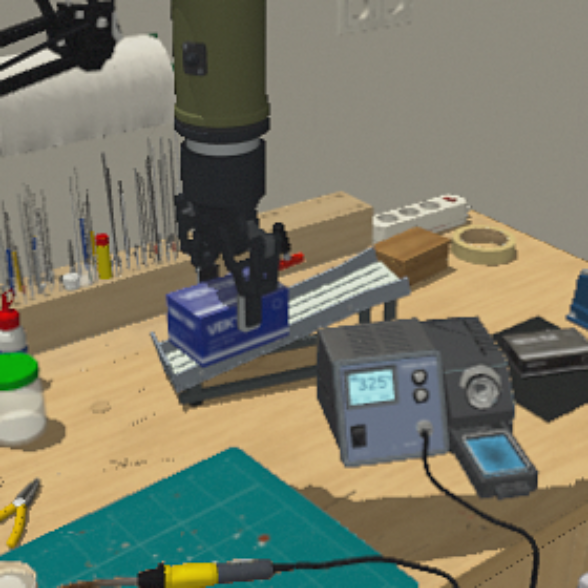

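```bash
python3 - <<'E'
from h import *
from workcell import env,camera
s=env.sense();c=camera("scene");RT=pose(c);h=cv2.cvtColor(c["image"],cv2.COLOR_RGB2HSV)
print(s["eef_pos"],s["clock"])
for v in range(180,232,3):
    uv=np.array([[u,v] for u in (232,236,239,242,246)]);P,z=depthpts(c,uv,RT)
    print(v,[(tuple((p*1e3).round().astype(int).tolist()),h[v,u].tolist()) for p,(u,_) in zip(P,uv)])
E
```

```text
[0.43256843 0.3706315  0.29847099] 5.7333
180 [((406, 377, 308), [100, 21, 36]), ((406, 368, 306), [21, 64, 56]), ((378, 380, 320), [20, 26, 60]), ((367, 380, 324), [138, 34, 38]), ((365, 373, 323), [105, 21, 49])]
183 [((849, 99, 55), [19, 86, 130]), ((849, 84, 50), [21, 86, 124]), ((379, 379, 313), [98, 29, 35]), ((365, 382, 319), [98, 25, 41]), ((365, 373, 317), [110, 18, 43])]
186 [((395, 384, 303), [100, 21, 37]), ((398, 374, 299), [90, 20, 39]), ((380, 379, 307), [105, 15, 33]), ((367, 381, 312), [108, 30, 42]), ((367, 372, 310), [90, 14, 36])]
189 [((398, 383, 295), [113, 28, 37]), ((460, 334, 256), [117, 91, 137]), ((379, 380, 301), [0, 0, 30]), ((368, 381, 306), [108, 30, 42]), ((370, 370, 302), [102, 34, 37])]
192 [((400, 381, 287), [130, 23, 34]), ((395, 376, 288), [116, 65, 55]), ((374, 383, 298), [90, 22, 35]), ((368, 380, 300), [90, 15, 35]), ((435, 326, 257), [115, 73, 59])]
195 [((402, 381, 280), [113, 50, 61]), ((391, 378, 284), [90, 20, 38]), ((380, 379, 289), [108, 31, 41]), ((365, 382, 295), [120, 7, 36]), ((375, 367, 287), [128, 27, 38])]
198 [((429, 364, 257), [
[... 1377 characters left out ...]
222 [((403, 382, 222), [116, 159, 88]), ((403, 373, 219), [116, 165, 88]), ((402, 366, 217), [116, 89, 106]), ((403, 359, 214), [110, 28, 135]), ((403, 349, 210), [115, 69, 115])]
225 [((402, 383, 216), [116, 63, 114]), ((403, 373, 212), [105, 19, 135]), ((400, 367, 211), [115, 112, 100]), ((402, 360, 208), [116, 146, 89]), ((603, 215, 63), [100, 16, 94])]
228 [((401, 383, 209), [116, 144, 92]), ((402, 374, 206), [115, 67, 84]), ((610, 232, 56), [98, 22, 94]), ((609, 224, 54), [103, 25, 92]), ((604, 215, 53), [113, 12, 88])]
231 [((615, 250, 52), [101, 21, 95]), ((610, 241, 51), [101, 24, 86]), ((610, 232, 48), [30, 3, 101]), ((674, 181, -2), [18, 113, 111]), ((663, 175, 2), [19, 105, 109])]
```

By depth, the fingertips are about 30 mm above the carton base, so they clear the 18 mm walls. Moving to hover over the entry with the 15° tilt.

play_rows(plan=[1,-1,0.7,0.2,0.001,-0.01,0.01,1,-3.5,2.6,0.7,0.005,-0.035,0.04,1,-6,4.5,1.2,0.01,-0.06,0.07,1,-8.5,6.4,1.7,0.013,-0.09,0.1,1,-11,8.3,2.2,0.017,-0.12,0.13,1,-13.5,10.2,2.8,0.02,-0.15,0.16,1,-16,12,3.3,0.025,-0.175,0.19,1,-18.5,13.9,3.8,0.03,-0.2,0.22,1,-21,15.8,4.3,0.033,-0.23,0.25,1,-23.3,17.5,4.8,0.036,-0.25,0.275,1,-24.4,18.4,5,0.037,-0.259,0.282,1,-24.6,18.5,5.1,0.037,-0.259,0.282,1,-24.6,18.5,5.1,0.037,-0.259,0.282,1,-24.6,18.5,5.1,0.037,-0.259,0.282])

```text
clock: 6.95
eef_pos: [0.6249, 0.1324, 0.2488]
ee_rot: [0.783, 0.608, -0.103, 0.079]
contact_force: [-0.1, 0.2, -0.6]
finger_gap: 0.709
```

```bash
cat > st.py <<'E'
from h import *
from workcell import env
s=env.sense();o,A=laneframe();R=Ro.from_quat(s["ee_rot"]).as_matrix()
print("t",round(s["clock"],2),"lane tcp mm",((s["eef_pos"]-o)@A*1e3).round(1),"gap",round(s["finger_gap"],3),"F lane",(s["contact_force"]@A).round(1),"qv",np.abs(s["qvel"]).max().round(3))
Rt=np.c_[-A[:,0],A[:,1],-A[:,2]]
print("rot err",Ro.from_matrix(R.T@Rt).as_rotvec().round(4),"j",s["joint_pos"].round(2))
E
python3 - <<'E'
exec(open("st.py").read())
from workcell import camera
for n in("scene","wrist","top"):
    c=camera(n);c["s"]=s;pickle.dump(c,open(f"pics/{n}6.pkl","wb"));cv2.imwrite(f"pics/{n}6.png",c["image"][:,:,::-1])
E
```

```text
t 6.95 lane tcp mm [233.9  -0.6 164.8] gap 0.709 F lane [-0.3 -0.1 -0.6] qv 0.015
rot err [-0.0008 -0.0023  0.002 ] j [-0.06  0.67 -0.52  1.44  0.52  1.33 -0.95]
```

View pics/wrist6.png

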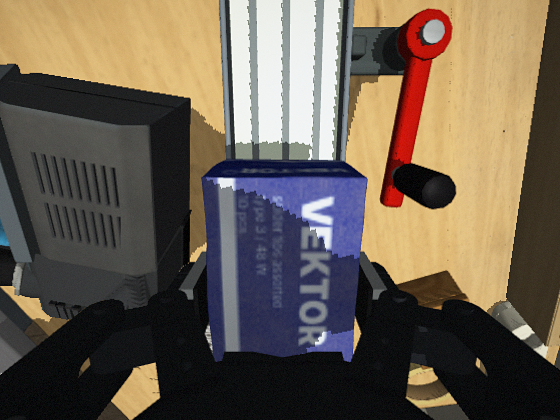

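View pics/scene6.png

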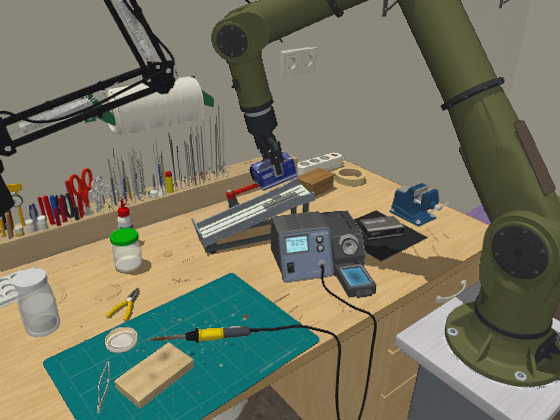

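The tool is within 1 mm of the lane's centre line. In the wrist view the carton (u 205–367) sits square over the lane (u 225–352). Descending most of the 71 mm, then feeling for contact.

play_rows(plan=[1,0,0,0.8,0,0,0,1,0,0,2.2,0,0,0,1,0,0,3.6,0,0,0,1,0,0,4.8,0,0,0,1,0,0,5.8,0,0,0,1,0,0,6.3,0,0,0,1,0,0,6.5,0,0,0,1,0,0,6.6,0,0,0,1,0,0,6.6,0,0,0,1,0,0,6.6,0,0,0])

```text
clock: 7.93
eef_pos: [0.6214, 0.1152, 0.1857]
ee_rot: [0.784, 0.607, -0.102, 0.08]
contact_force: [0.2, 0.5, -0.8]
finger_gap: 0.708
```

```bash
python3 st.py
```

```text
t 7.93 lane tcp mm [234.6   0.4  99.3] gap 0.708 F lane [-0.8  0.1 -0.7] qv 0.002
rot err [ 0.0009 -0.0018  0.0004] j [-0.04  0.72 -0.5   1.54  0.56  1.2  -0.99]
```

About 6 mm is left. Lowering in small steps.

play_rows(plan=[1,0,0,0.1,0,0,0,1,0,0,0.2,0,0,0,1,0,0,0.3,0,0,0,1,0,0,0.4,0,0,0,1,0,0,0.4,0,0,0,1,0,0,0.4,0,0,0])

```text
clock: 8.43
eef_pos: [0.621, 0.1139, 0.1814]
ee_rot: [0.784, 0.607, -0.103, 0.08]
contact_force: [-0.2, 1.2, 1.1]
finger_gap: 0.709
```

```bash
python3 st.py
```

```text
t 8.43 lane tcp mm [234.7   0.3  94.8] gap 0.709 F lane [-0.8 -0.5  1.4] qv 0.003
rot err [ 0.0004 -0.0014  0.0004] j [-0.04  0.72 -0.5   1.55  0.56  1.19 -0.99]
```

play_rows(plan=[1,0,0,0.08,0,0,0,1,0,0,0.15,0,0,0,1,0,0,0.15,0,0,0,1,0,0,0.15,0,0,0])

```text
clock: 8.77
eef_pos: [0.6214, 0.1142, 0.1812]
ee_rot: [0.784, 0.607, -0.102, 0.08]
contact_force: [0.5, 1.4, 7.3]
finger_gap: 0.712
```

```bash
python3 - <<'E'
exec(open("st.py").read())
from workcell import camera
for n in("scene","wrist"):
    c=camera(n);c["s"]=s;pickle.dump(c,open(f"pics/{n}7.pkl","wb"));cv2.imwrite(f"pics/{n}7.png",c["image"][:,:,::-1] if n=="wrist" else cv2.resize(c["image"][130:270,180:360],None,fx=4,fy=4)[:,:,::-1])
E
```

```text
t 8.77 lane tcp mm [234.3   0.5  94.7] gap 0.712 F lane [0.4 0.1 7.5] qv 0.002
rot err [ 0.0022 -0.0026  0.0003] j [-0.04  0.72 -0.5   1.55  0.56  1.19 -0.99]
```

View pics/wrist7.png

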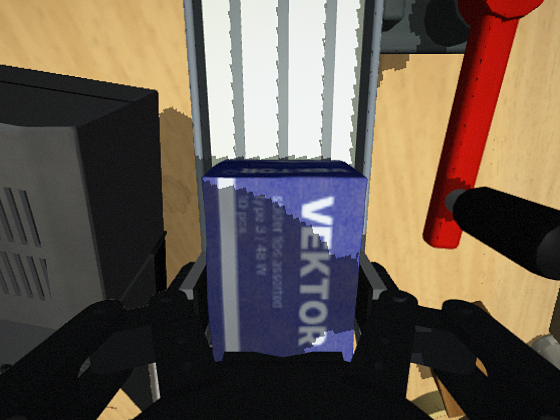

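View pics/scene7.png

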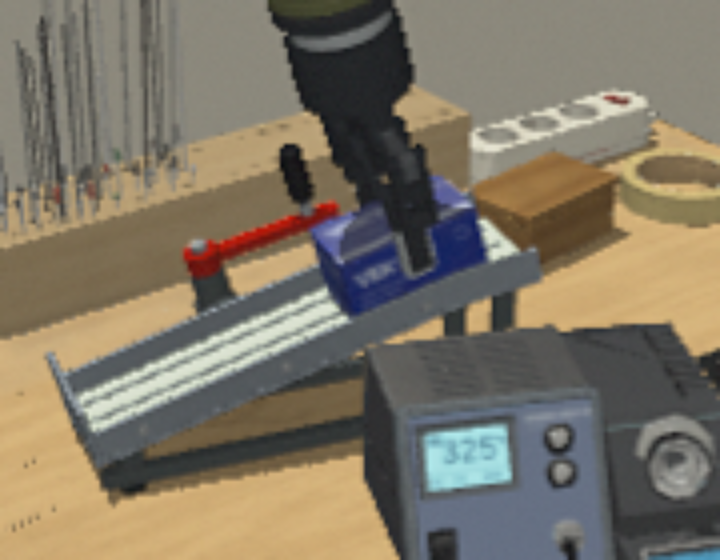

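The carton sits on the bed with 7.5 N of pressure, parallel to it and between the walls. Relieving the preload slightly, then letting go.

play_rows(plan=[1,0,0,-0.1,0,0,0,1,0,0,-0.1,0,0,0,0,0,0,-0.1,0,0,0,0,0,0,-0.1,0,0,0,0,0,0,-0.1,0,0,0,0,0,0,-0.1,0,0,0,0,0,0,-0.1,0,0,0,0,0,0,-0.1,0,0,0,0,0,0,-0.1,0,0,0,0,0,0,-0.1,0,0,0,0,0,0,-0.1,0,0,0,0,0,0,-0.1,0,0,0])

```text
clock: 9.87
eef_pos: [0.6209, 0.1137, 0.1808]
ee_rot: [0.784, 0.607, -0.103, 0.08]
contact_force: [0.2, -0.3, 0.1]
finger_gap: 0.995
```

```bash
python3 - <<'E'
exec(open("st.py").read())
from workcell import camera
for n in("scene","wrist"):
    c=camera(n);c["s"]=s;pickle.dump(c,open(f"pics/{n}8.pkl","wb"));cv2.imwrite(f"pics/{n}8.png",c["image"][:,:,::-1] if n=="wrist" else cv2.resize(c["image"][130:270,180:360],None,fx=4,fy=4)[:,:,::-1])
E
```

```text
t 9.87 lane tcp mm [2.348e+02 2.000e-01 9.420e+01] gap 0.995 F lane [0.2 0.3 0.1] qv 0.003
rot err [ 0.0001 -0.0011  0.0005] j [-0.04  0.72 -0.5   1.55  0.56  1.19 -0.99]
```

View pics/scene8.png

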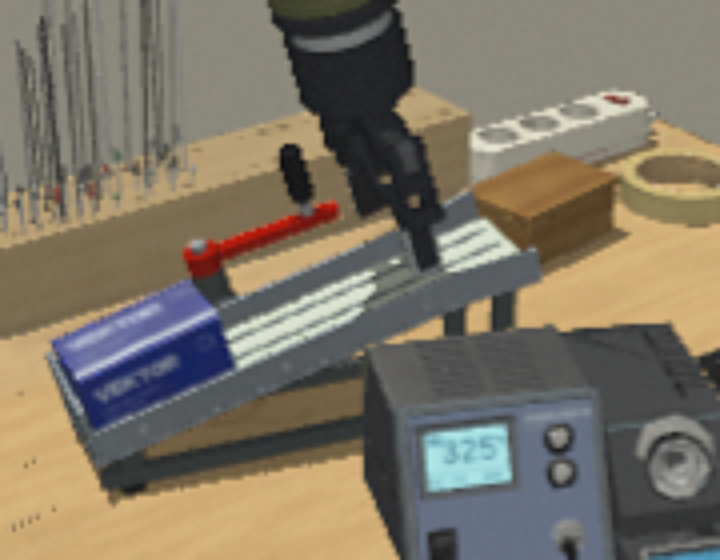

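View pics/wrist8.png

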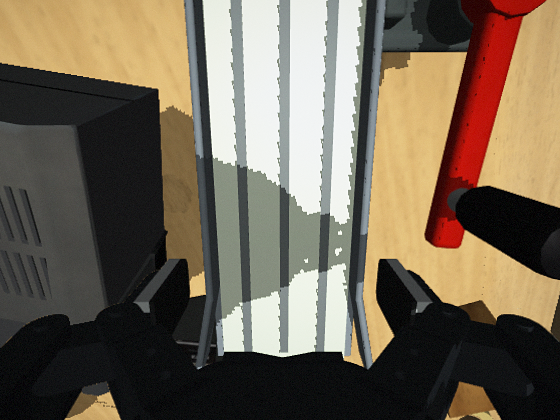

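The carton slid down to the stop by itself. Raising the tool to measure its seating and locate the grip.

play_rows(plan=[0,0,0,-1,0,0,0,0,0,0,-3.5,0,0,0,0,0,0,-7,0,0,0,0,0,0,-10,0,0,0,0,0,0,-12.5,0,0,0,0,0,0,-13.5,0,0,0,0,0,0,-14,0,0,0,0,0,0,-14,0,0,0,0,0,0,-14,0,0,0,0,0,0,-14,0,0,0])

```text
clock: 10.8
eef_pos: [0.6295, 0.1478, 0.3144]
ee_rot: [0.784, 0.607, -0.104, 0.079]
contact_force: [-0.4, -0.2, 0.3]
finger_gap: 0.998
```

```bash
cat > car.py <<'E'
exec(open("st.py").read())
from workcell import camera
import sys
tag=sys.argv[1]
c=camera("wrist");c["s"]=s;pickle.dump(c,open(f"pics/w{tag}.pkl","wb"));cv2.imwrite(f"pics/w{tag}.png",c["image"][:,:,::-1])
RT=pose(c,s["eef_pos"],s["ee_rot"]);h=cv2.cvtColor(c["image"],cv2.COLOR_RGB2HSV)
vv,uu=np.mgrid[0:420,0:560];uv=np.c_[uu.ravel(),vv.ravel()];P,z=depthpts(c,uv,RT);q=(P-o)@A*1e3
hs=h.reshape(-1,3).astype(int)
def cast(uv,zz):
    oo,d=rays(c,uv.astype(float),RT);d=d@RT[0];return (oo+d*((zz/1e3-(oo-o)@A[:,2])/(d@A[:,2]))[:,None]-o)@A*1e3
k=(z>0)&(q[:,2]>47)&(q[:,2]<58)&(abs(q[:,1])<45)&(q[:,0]<130)&(q[:,0]>-10)&(hs[:,0]>100)&(hs[:,0]<140)
if k.sum()>50: print("carton top",k.sum(),np.median(q[k,2]),cv2.minAreaRect(np.float32(cast(uv[k],53)[:,:2])))
k=(z>0)&(q[:,2]>88)&(q[:,2]<97)&(q[:,0]>100)&(q[:,0]<215)&(abs(q[:,1])<95)&(hs[:,2]<70)
if k.sum()>20:
    t=cast(uv[k],92);print("grip top",k.sum(),t.mean(0),np.ptp(t,axis=0))
E
python3 car.py 9
```

```text
t 10.8 lane tcp mm [235.4   0.  232.3] gap 0.998 F lane [ 0.4 -0.3  0.2] qv 0.002
rot err [-0.0021  0.0009  0.0005] j [-0.08  0.64 -0.53  1.32  0.49  1.48 -0.91]
carton top 1806 52.18483892565611 ((95.90066528320312, 2.0279693603515625), (13.9917631149292, 59.53537368774414), 0.03184036165475845)
grip top 505 [197.14217412  69.21130634  92.        ] [1.59298066e+01 1.67745609e+01 9.94759830e-14]
```

View pics/w9.png

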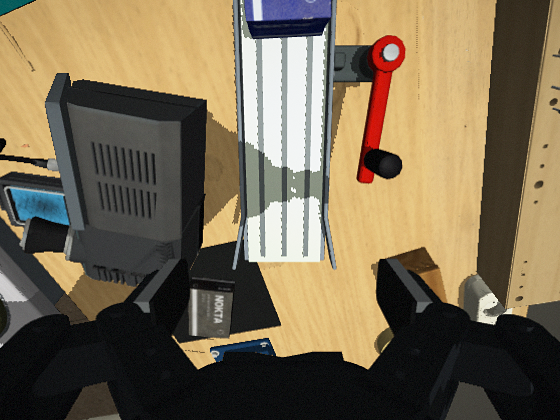

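The carton's rear edge is at x≈103 mm and y≈2 mm in the lane, so it is seated. The grip is at lane (197, 69). Before moving the wrist toward the rack I'll check clearance.

```bash
python3 - <<'E'
exec(open("st.py").read())
c=load("top0");RT=pose(c)
vv,uu=np.mgrid[0:420,0:560];P,z=depthpts(c,np.c_[uu.ravel(),vv.ravel()],RT)
for lo,hi in((.12,.2),(.2,.3),(.3,.45),(.45,.7)):
    k=(z>0)&(P[:,2]>lo)&(P[:,2]<hi)&(P[:,1]>-.1)&(P[:,1]<.45)&(P[:,0]>.6)
    for y0 in np.arange(-.1,.45,.1):
        kk=k&(P[:,1]>y0)&(P[:,1]<y0+.1)
        if kk.sum(): print(lo,hi,"y",y0.round(1),kk.sum(),"min x",P[kk,0].min().round(3))
for l in((197,69.2,190),(197,69.2,130)): 
    p=o+A@np.array(l)/1e3;print(p);delta(s,p,Rt)
E
```

```text
t 10.85 lane tcp mm [2.353e+02 1.000e-01 2.324e+02] gap 0.999 F lane [ 0.  -0.8  0.4] qv 0.005
rot err [-0.0021  0.0008  0.0005] j [-0.08  0.64 -0.53  1.32  0.49  1.48 -0.91]
0.12 0.2 y -0.1 536 min x 0.937
0.12 0.2 y 0.0 551 min x 0.645
0.12 0.2 y 0.1 623 min x 0.684
0.12 0.2 y 0.2 33 min x 0.862
0.12 0.2 y 0.4 3 min x 0.804
0.2 0.3 y -0.1 844 min x 0.937
0.2 0.3 y 0.0 871 min x 0.888
0.2 0.3 y 0.1 850 min x 0.868
0.2 0.3 y 0.2 112 min x 0.809
0.3 0.45 y -0.1 1925 min x 0.936
0.3 0.45 y 0.0 1934 min x 0.936
0.3 0.45 y 0.1 2268 min x 0.791
0.3 0.45 y 0.2 4942 min x 0.805
0.3 0.45 y 0.3 4810 min x 0.729
0.3 0.45 y 0.4 1719 min x 0.749
0.45 0.7 y -0.1 360 min x 0.936
0.45 0.7 y 0.0 431 min x 0.937
0.45 0.7 y 0.1 544 min x 0.936
0.45 0.7 y 0.2 667 min x 0.937
0.45 0.7 y 0.3 3583 min x 0.739
0.45 0.7 y 0.4 1667 min x 0.787
[0.70303139 0.15577213 0.26359451]
cm [3.83 6.93 4.22] rot [-0.002  0.001  0.001]
[0.6991432  0.14073763 0.20563896]
cm [ 3.84  6.94 10.22] rot [-0.002  0.001  0.001]
```

```bash
python3 - <<'E'
from h import *
from workcell import env,camera
for n in("top","scene"):
    c=camera(n);pickle.dump(c,open(f"pics/{n}10.pkl","wb"));cv2.imwrite(f"pics/{n}10.png",c["image"][:,:,::-1])
E
```

```text
(no output)
```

View pics/top10.png

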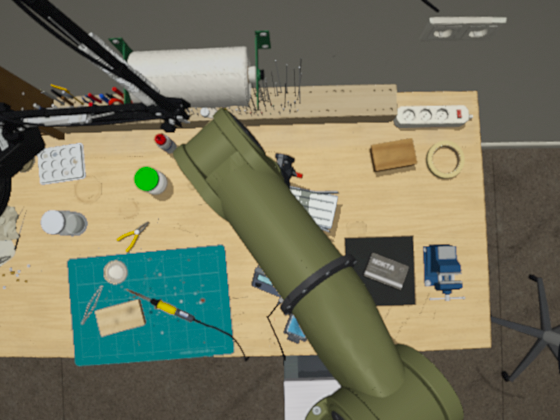

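View pics/scene10.png

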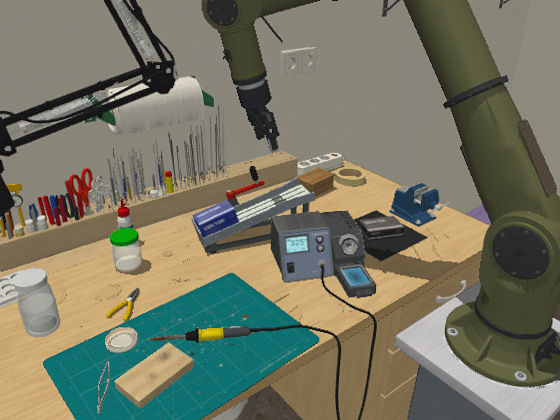

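The elbow bulge (top view, about (215,155)) is large and close to the lamp hinge at (180,112). I'll compare the arm's point cloud, shifted by the planned move, with the obstacle cloud.

```bash
python3 - <<'E'
from h import *
from scipy.spatial import cKDTree
def cloud(n):
    c=load(n);RT=pose(c);vv,uu=np.mgrid[0:420,0:560];P,z=depthpts(c,np.c_[uu.ravel(),vv.ravel()],RT);return P.reshape(420,560,3),z.reshape(420,560)
T0,z0=cloud("top0");T1,z1=cloud("top10");S0,y0=cloud("scene0");S1,y1=cloud("scene10")
obs=np.r_[T0[(z0>0)&(T0[...,2]>.2)&(T0[...,0]>.5)],S0[(y0>0)&(S0[...,2]>.2)&(S0[...,0]>.5)&(S0[...,0]<.95)]]
arm=np.r_[T1[(z1>0)&(z0>0)&(z0-z1>.05)&(T1[...,0]>.4)],S1[(y1>0)&(y0>0)&(y0-y1>.05)&(S1[...,0]>.4)]]
print(len(obs),len(arm),arm.max(0))
arm=arm[(arm[:,2]>.2)]
# drop flying obs: need >=3 neighbours within 8mm
t=cKDTree(obs);obs=obs[[len(x)>4 for x in t.query_ball_point(obs,.012)]];t=cKDTree(obs)
for d in([0,0,0],[.07,-.007,-.05],[.07,-.007,-.109],[.07,.02,-.109],[.07,-.06,-.109],[0.02,.04,-.1]):
    dd,i=t.query(arm+d);k=np.percentile(dd,.1);j=dd.argsort()[:300];print(d,dd.min().round(3),k.round(3),"arm",np.median(arm[j]+d,axis=0).round(3),"obs",np.median(obs[i[j]],axis=0).round(3))
E
```

```text
114025 28702 [0.71004073 0.32567508 0.7386048 ]
[0, 0, 0] 0.098 0.106 arm [0.686 0.141 0.35 ] obs [0.789 0.188 0.341]
[0.07, -0.007, -0.05] 0.051 0.06 arm [0.727 0.195 0.354] obs [0.791 0.188 0.345]
[0.07, -0.007, -0.109] 0.041 0.046 arm [0.716 0.269 0.471] obs [0.749 0.31  0.465]
[0.07, 0.02, -0.109] 0.022 0.028 arm [0.717 0.294 0.469] obs [0.744 0.312 0.459]
[0.07, -0.06, -0.109] 0.07 0.08 arm [0.714 0.174 0.369] obs [0.789 0.188 0.345]
[0.02, 0.04, -0.1] 0.061 0.067 arm [0.674 0.31  0.485] obs [0.738 0.321 0.459]
```

Visible clearance with the tilted tool would be about 4 cm. Holding the tool vertical moves the elbow away from the lamp. The pads normal to lane y still lie flat on the post, so I'll use that and let the post turn in the pads.

```bash
python3 - <<'E'
exec(open("st.py").read())
Rv=yawR(75.5);P=o+A@np.array([.1972,.0692,.073]);print(P)
delta(s,P+[0,0,.126],Rv);delta(s,P+[0,0,.056],Rv)
E
```

```text
t 10.95 lane tcp mm [2.352e+02 1.000e-01 2.328e+02] gap 1.001 F lane [-0.1 -0.3  0.4] qv 0.006
rot err [-0.0016  0.0002  0.0006] j [-0.08  0.64 -0.53  1.32  0.49  1.48 -0.91]
[0.69540106 0.12626782 0.15063295]
cm [0.53 6.91 3.8 ] rot [-0.002  0.262  0.   ]
cm [ 2.35  6.93 10.56] rot [-0.002  0.262  0.   ]
```

play_rows(plan=[0,0.1,0.8,0.4,0,0.04,0,0,0.2,2,1,0,0.08,0,0,0.3,3.2,1.6,0,0.12,0,0,0.4,4.4,2.3,0,0.17,0,0,0.5,5.6,3,0,0.22,0,0,0.5,6.5,3.5,0,0.25,0,0,0.5,6.9,3.8,0,0.262,0,0,0.5,6.9,3.8,0,0.262,0,0,0.5,6.9,3.8,0,0.262,0,0,0.5,6.9,3.8,0,0.262,0])

```text
clock: 11.78
eef_pos: [0.6949, 0.1278, 0.2785]
ee_rot: [0.79, 0.613, 0.0, -0.001]
contact_force: [-0.4, 0.0, 1.0]
finger_gap: 1.003
```

```bash
python3 car.py 11; python3 - <<'E'
exec(open("st.py").read())
Rv=yawR(75.5);P=o+A@np.array([.1972,.0692,.073])
delta(s,P+[0,0,.056],Rv)
from workcell import camera
c=camera("top");cv2.imwrite(f"pics/t11.png",c["image"][:,:,::-1])
E
```

```text
t 11.78 lane tcp mm [228.9  68.3 196.8] gap 1.003 F lane [ 0.3 -0.4  0.9] qv 0.008
rot err [-1.000e-04 -2.631e-01  2.100e-03] j [ 0.09  0.7  -0.61  1.29  0.39  1.27 -0.77]
carton top 7440 51.967446901652636 ((68.69554138183594, 1.8183059692382812), (67.68804168701172, 61.085628509521484), 1.7100588083267212)
grip top 629 [197.4918041   70.53587622  92.        ] [1.62352085e+01 1.68146881e+01 7.10542736e-14]
t 11.83 lane tcp mm [228.8  68.3 197. ] gap 1.004 F lane [ 0.3 -0.1 -0.4] qv 0.003
rot err [ 0.0003 -0.2633  0.0024] j [ 0.09  0.7  -0.61  1.29  0.39  1.27 -0.77]
cm [-0.17  0.09  7.2 ] rot [ 0.    -0.001  0.002]
```

View pics/w11.png

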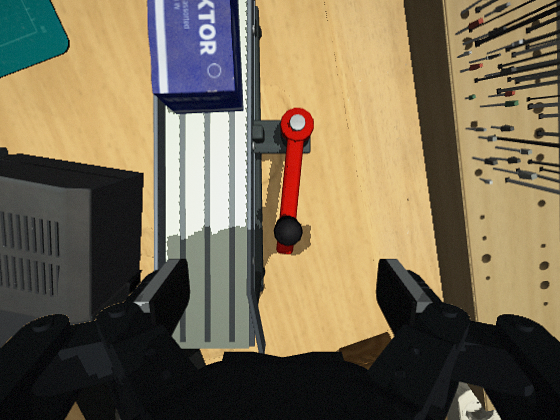

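View pics/t11.png

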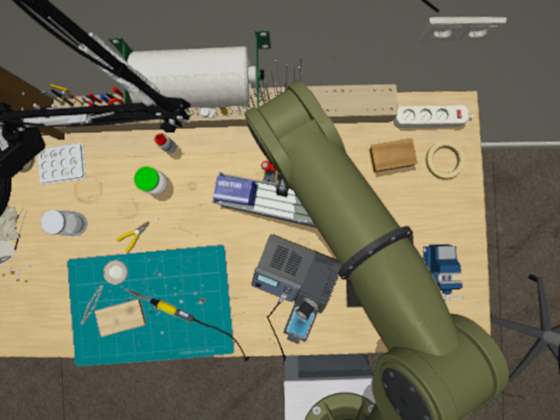

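```bash
python3 - <<'E'
from h import *
from scipy.spatial import cKDTree
from workcell import camera
for n in("top","scene"): pickle.dump(camera(n),open(f"pics/{n}11.pkl","wb"))
def cloud(n):
    c=load(n);RT=pose(c);vv,uu=np.mgrid[0:420,0:560];P,z=depthpts(c,np.c_[uu.ravel(),vv.ravel()],RT);return P.reshape(420,560,3),z.reshape(420,560)
T0,z0=cloud("top0");T1,z1=cloud("top11");S0,y0=cloud("scene0");S1,y1=cloud("scene11")
obs=np.r_[T0[(z0>0)&(T0[...,2]>.2)&(T0[...,0]>.5)],S0[(y0>0)&(S0[...,2]>.2)&(S0[...,0]>.5)]]
arm=np.r_[T1[(z1>0)&(z0>0)&(z0-z1>.05)&(T1[...,0]>.4)],S1[(y1>0)&(y0>0)&(y0-y1>.05)&(S1[...,0]>.4)]]
arm=arm[(arm[:,2]>.25)];print(arm.max(0),np.percentile(arm,[.5,99.5],axis=0))
t=cKDTree(obs);obs=obs[[len(x)>4 for x in t.query_ball_point(obs,.012)]];t=cKDTree(obs)
for d in([0,0,0],[0,0,-.072],[-.05,.09,-.1]):
    dd,i=t.query(arm+d);j=dd.argsort()[:300];print(d,dd.min().round(3),"arm",np.median(arm[j]+d,axis=0).round(3),"obs",np.median(obs[i[j]],axis=0).round(3))
E
```

```text
[0.76872673 0.19141116 0.73142602] [[ 0.40098004 -0.08168088  0.27357565]
 [ 0.7396595   0.18426064  0.72345924]]
[0, 0, 0] 0.072 arm [0.71  0.139 0.313] obs [0.791 0.187 0.333]
[0, 0, -0.072] 0.076 arm [0.696 0.165 0.343] obs [0.79  0.188 0.333]
[-0.05, 0.09, -0.1] 0.085 arm [0.655 0.274 0.475] obs [0.738 0.321 0.459]
```

Clearance is over 7 cm. Descending around the post and closing.

play_rows(plan=[0,-0.1,0.15,1,0,0,0,0,-0.2,0.15,3,0,0,0,0,-0.2,0.15,5,0,0,0,0,-0.2,0.15,6.5,0,0,0,0,-0.2,0.15,7.2,0,0,0,0,-0.2,0.15,7.2,0,0,0,0,-0.2,0.15,7.2,0,0,0,1,-0.2,0.15,7.2,0,0,0,1,-0.2,0.15,7.2,0,0,0,1,-0.2,0.15,7.2,0,0,0,1,-0.2,0.15,7.2,0,0,0,1,-0.2,0.15,7.2,0,0,0,1,-0.2,0.15,7.2,0,0,0,1,-0.2,0.15,7.2,0,0,0,1,-0.2,0.15,7.2,0,0,0,1,-0.2,0.15,7.2,0,0,0,1,-0.2,0.15,7.2,0,0,0,1,-0.2,0.15,7.2,0,0,0], force=20)

```text
clock: 13.48
eef_pos: [0.6966, 0.1243, 0.2064]
ee_rot: [0.791, 0.612, 0.001, -0.0]
contact_force: [-0.5, -0.8, 5.3]
finger_gap: 0.202
```

```bash
python3 - <<'E'
exec(open("st.py").read())
from workcell import camera
c=camera("wrist");cv2.imwrite("pics/w12.png",c["image"][:,:,::-1])
c=camera("scene");cv2.imwrite("pics/s12.png",cv2.resize(c["image"][130:270,180:360],None,fx=4,fy=4)[:,:,::-1])
# arc waypoints in tool frame, relative to current
th0=np.arctan2(78-69.5,77.5)
R0=R
for dth in np.arange(0,1.75,.1):
    th=th0+dth
    d=np.array([78*np.cos(th)-78*np.cos(th0),-78*np.sin(th)+78*np.sin(th0),0])/10
    print(round(th,2),(R0.T@(A@d)).round(2))
E
```

```text
t 13.48 lane tcp mm [213.2  70.8 126.5] gap 0.202 F lane [ 2.3 -0.3  4.9] qv 0.001
rot err [ 0.0005 -0.2632  0.0003] j [ 0.09  0.76 -0.58  1.38  0.43  1.13 -0.8 ]
0.11 [0. 0. 0.]
0.21 [ 0.12 -0.77  0.03]
0.31 [ 0.31 -1.52  0.08]
0.41 [ 0.58 -2.25  0.15]
0.51 [ 0.91 -2.95  0.24]
0.61 [ 1.31 -3.61  0.35]
0.71 [ 1.77 -4.23  0.48]
0.81 [ 2.29 -4.79  0.61]
0.91 [ 2.86 -5.3   0.77]
1.01 [ 3.48 -5.75  0.93]
1.11 [ 4.13 -6.13  1.11]
1.21 [ 4.82 -6.44  1.3 ]
1.31 [ 5.54 -6.68  1.49]
1.41 [ 6.28 -6.85  1.69]
1.51 [ 7.03 -6.93  1.89]
1.61 [ 7.78 -6.94  2.09]
1.71 [ 8.53 -6.87  2.29]
1.81 [ 9.27 -6.73  2.49]
```

View pics/w12.png

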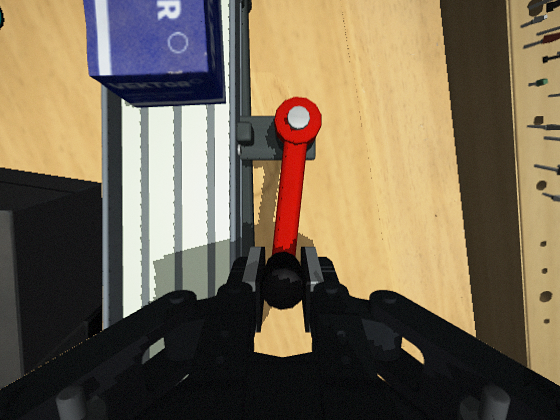

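View pics/s12.png

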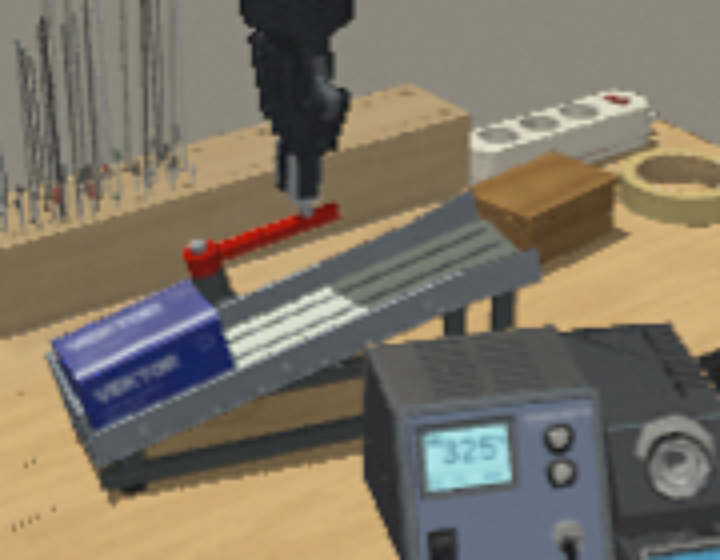

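The post is held (gap 17 mm). Sweeping the first half of the arc.

play_rows(plan=[1,0.05,-0.4,0,0,0,0,1,0.12,-0.77,0.03,0,0,0,1,0.2,-1.15,0.05,0,0,0,1,0.31,-1.52,0.08,0,0,0,1,0.58,-2.25,0.15,0,0,0,1,0.91,-2.95,0.24,0,0,0,1,1.31,-3.61,0.35,0,0,0,1,1.77,-4.23,0.48,0,0,0,1,2.29,-4.79,0.61,0,0,0,1,2.86,-5.3,0.77,0,0,0,1,2.86,-5.3,0.77,0,0,0,1,2.86,-5.3,0.77,0,0,0])

```text
clock: 14.58
eef_pos: [0.651, 0.1672, 0.198]
ee_rot: [0.79, 0.613, 0.0, -0.002]
contact_force: [0.7, 1.8, 2.2]
finger_gap: 0.203
```

```bash
python3 - <<'E'
exec(open("st.py").read())
from workcell import camera
c=camera("wrist");cv2.imwrite("pics/w13.png",c["image"][:,:,::-1])
E
```

```text
t 14.58 lane tcp mm [181.9  16.  126.1] gap 0.203 F lane [-1.3  0.2  2.6] qv 0.007
rot err [-0.0021 -0.2638  0.0032] j [ 0.04  0.72 -0.59  1.5   0.43  1.06 -0.9 ]
```

View pics/w13.png

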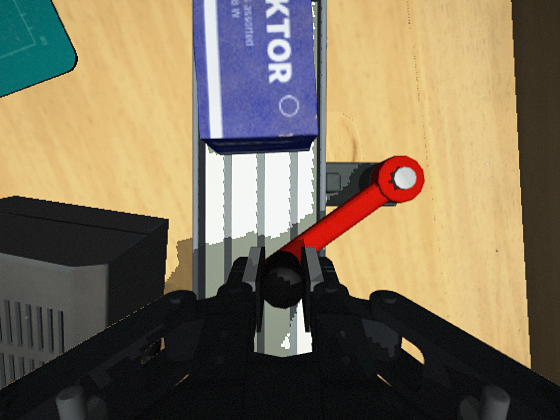

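The lever is following, with the bar at about 0.95 rad and low forces. Sweeping the second half to the end stop.

play_rows(plan=[1,0.3,-0.23,0.08,0,0,0,1,0.62,-0.45,0.16,0,0,0,1,1.27,-0.83,0.34,0,0,0,1,1.96,-1.14,0.53,0,0,0,1,2.68,-1.38,0.72,0,0,0,1,3.42,-1.55,0.92,0,0,0,1,3.8,-1.6,1.02,0,0,0,1,4.17,-1.63,1.12,0,0,0,1,4.4,-1.64,1.18,0,0,0,1,4.6,-1.64,1.24,0,0,0,1,4.6,-1.64,1.24,0,0,0,1,4.6,-1.64,1.24,0,0,0])

```text
clock: 15.63
eef_pos: [0.6478, 0.2139, 0.186]
ee_rot: [0.791, 0.612, 0.0, -0.001]
contact_force: [0.5, 0.1, 5.3]
finger_gap: 0.201
```

```bash
python3 - <<'E'
exec(open("st.py").read())
from workcell import camera
c=camera("wrist");cv2.imwrite("pics/w14.png",c["image"][:,:,::-1])
E
```

```text
t 15.63 lane tcp mm [136.    1.1 126. ] gap 0.201 F lane [1.2 0.4 5.2] qv 0.004
rot err [-0.0006 -0.2628  0.0003] j [-0.04  0.74 -0.57  1.48  0.44  1.05 -0.97]
```

View pics/w14.png

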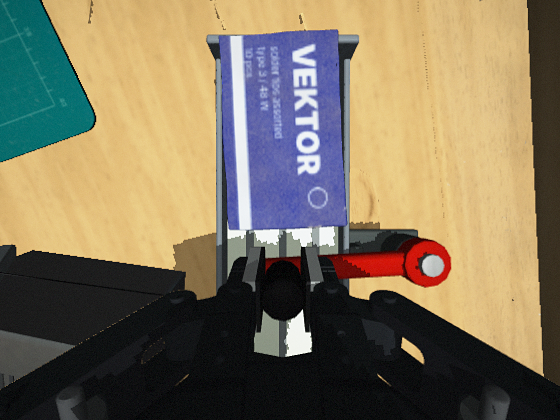

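The lever looks nearly square to the lane, with no stop reaction yet. Pushing on gently to feel the end stop.

play_rows(plan=[1,0.2,0,0.05,0,0,0,1,0.4,0,0.1,0,0,0,1,0.6,0,0.15,0,0,0,1,0.6,0,0.15,0,0,0,1,0.6,0,0.15,0,0,0])

```text
clock: 16.1
eef_pos: [0.6489, 0.2188, 0.1846]
ee_rot: [0.791, 0.612, -0.001, -0.0]
contact_force: [-1.9, -2.4, 6.9]
finger_gap: 0.205
```

```bash
python3 st.py
```

```text
t 16.1 lane tcp mm [130.7   1.  126. ] gap 0.205 F lane [ 4.5 -1.2  6. ] qv 0.003
rot err [-9.00e-04 -2.61e-01  1.00e-04] j [-0.05  0.75 -0.57  1.47  0.44  1.05 -0.98]
```

play_rows(plan=[1,0.2,0,0.05,0,0,0,1,0.4,0,0.1,0,0,0,1,0.4,0,0.1,0,0,0,1,0.4,0,0.1,0,0,0])

```text
clock: 16.43
eef_pos: [0.6492, 0.2196, 0.1843]
ee_rot: [0.791, 0.612, -0.003, 0.001]
contact_force: [-9.0, -12.0, 17.7]
finger_gap: 0.203
```

```bash
python3 - <<'E'
exec(open("st.py").read())
from workcell import camera
c=camera("wrist");cv2.imwrite("pics/w15.png",c["image"][:,:,::-1])
E
```

```text
t 16.43 lane tcp mm [129.8   1.1 125.9] gap 0.203 F lane [18.  -5.7 13.5] qv 0.003
rot err [-0.0018 -0.2552 -0.0014] j [-0.06  0.75 -0.57  1.47  0.44  1.06 -0.98]
```

View pics/w15.png

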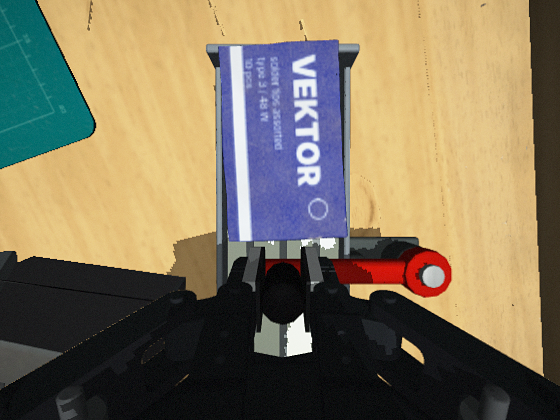

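The end stop is met: the force rose to 18 N with almost no motion. Easing off, opening, and withdrawing upward.

play_rows(plan=[1,-0.25,0,0,0,0,0,1,-0.25,0,0,0,0,0,0,-0.25,0,0,0,0,0,0,-0.25,0,0,0,0,0,0,-0.25,0,0,0,0,0,0,-0.25,0,0,0,0,0,0,-0.25,0,0,0,0,0,0,-0.25,0,0,0,0,0,0,-0.25,0,0,0,0,0,0,-0.25,0,0,0,0,0,0,-0.25,0,-1,0,0,0,0,-0.25,0,-3,0,0,0,0,-0.25,0,-6,0,0,0,0,-0.25,0,-9,0,0,0,0,-0.25,0,-12,0,0,0,0,-0.25,0,-15,0,0,0,0,-0.25,0,-17,0,0,0,0,-0.25,0,-18,0,0,0,0,-0.25,0,-18,0,0,0,0,-0.25,0,-18,0,0,0])

```text
clock: 18.15
eef_pos: [0.6496, 0.2209, 0.3632]
ee_rot: [0.791, 0.612, 0.0, -0.0]
contact_force: [-0.0, -0.3, -0.4]
finger_gap: 1.0
```

```bash
python3 car.py 16; python3 - <<'E'
from h import *
o,A=laneframe();c=load("w16");s=c["s"];RT=pose(c,s["eef_pos"],s["ee_rot"]);h=cv2.cvtColor(c["image"],cv2.COLOR_RGB2HSV)
red=((h[...,0]<8)|(h[...,0]>172))&(h[...,1]>150)&(h[...,2]>50);uv=maskuv(red);oo,d=rays(c,uv.astype(float),RT);d=d@RT[0]
Q=(oo+d*((.04-(oo-o)@A[:,2])/(d@A[:,2]))[:,None]-o)@A*1e3
pts=[]
for y in range(-20,66,8):
    t=Q[(Q[:,1]>=y)&(Q[:,1]<y+8)&(abs(Q[:,0]-120)<40)]
    if len(t)>8: pts.append((y+4,t[:,0].min(),t[:,0].max()));print(y,len(t),t[:,0].min().round(1),t[:,0].max().round(1))
t=Q[(Q[:,1]>66)&(abs(Q[:,0]-120)<30)];print("hub",t.min(0),t.max(0))
from workcell import camera
b=camera("scene");cv2.imwrite("pics/s16.png",cv2.resize(b["image"][130:270,180:360],None,fx=4,fy=4)[:,:,::-1])
E
```

```text
t 18.15 lane tcp mm [174.8   1.1 299.1] gap 1.0 F lane [ 0.1  0.1 -0.4] qv 0.034
rot err [ 1.000e-04 -2.628e-01  5.000e-04] j [-0.05  0.62 -0.62  1.21  0.35  1.42 -0.89]
carton top 4958 51.87658358683885 ((52.23012924194336, -0.085418701171875), (98.94740295410156, 59.9788703918457), 3.0336289405822754)
grip top 261 [1.20232213e+02 7.27790331e-02 9.20000000e+01] [1.56923000e+01 1.66226845e+01 1.56319402e-13]
-20 85 115.1 126.0
-12 22 115.1 126.0
4 31 115.1 126.0
12 77 115.1 126.0
20 79 115.1 126.0
28 88 114.0 126.0
36 78 114.0 126.0
44 90 114.0 126.0
52 82 114.0 125.9
60 84 114.0 127.0
hub [96.62737442 66.05332583 40.        ] [132.46717088 242.2905161   40.        ]
```

View pics/w16.png

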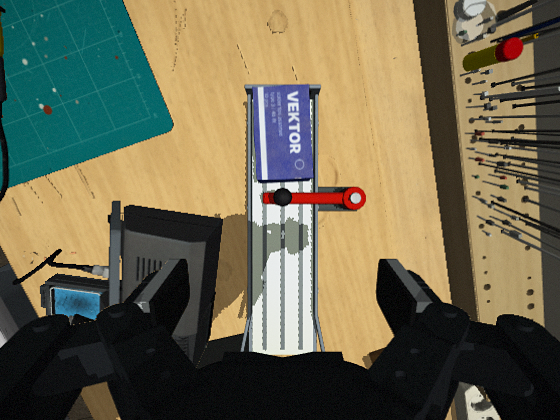

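View pics/s16.png

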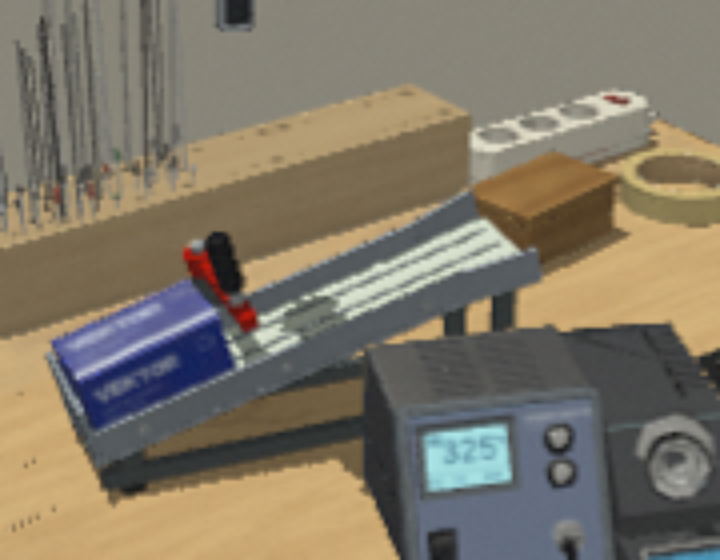

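The bar now lies square across the lane. The carton is at x 52 mm, y 0 mm, turned 0.05 rad, and the gripper is clear. Handing in.

```bash
python3 -c "
from workcell import env
s=env.sense();print(s['clock'],abs(s['qvel']).max());print(env.close_job())"
```

```text
18.25 0.007686950584304291
the job is handed in; nothing more can be done
None
```

The job is done and handed in at 18.3 s of the 48 s allowed; the system gives no verdict. I gripped the blue carton across its 61 mm side and set it on the bed about 235 mm up the lane, with some 7 N of pressure. Once let go, it slid to the stop by itself. I then took the lever by its black grip and swung it to its end stop, where the force rose to 18 N with almost no further motion, then opened the gripper and withdrew upward.

**Last checks (wrist camera):**
- **Carton:** its centre is 52 mm up from the stop and 0 mm off the centre line. It is turned about 0.05 rad, with its top 52 mm above the bed against a nominal 53 mm.
- **Lever:** the grip stands at lane (120, 0) mm and the bar is square across the lane, within about 0.02 rad of 1.57.
- **Robot:** the gripper is open and clear, with zero contact force.
- **Black carton and wooden box:** nothing came near them. I did not measure them again at the end.

**Disagreements:**
- The lever started at about 0.11 rad rather than exactly 0.
- Right after the slide, a partial view put the carton's rear edge at 103 mm instead of 99 mm. The final full view gave a centre of 52 mm, so the lane origin may be off by 2–3 mm, which is within tolerance.

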